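# Hang the lift-off door back on the drying cabinet

### The arm

A 7-joint arm with a two-finger parallel gripper is mounted at the origin on the work surface. World frame = base frame: x ahead of the robot, y to its left, z up, the work surface at z = 0. Lengths are in m, angles in rad, forces in N, time in s.
With the tool pointing down it reaches from about 0.425 to 0.875 m from the base axis. Payload 8.4 kg.
Tool frame: the origin (TCP) lies midway between the tips of the shut fingers; the grasp point (between the pads) lies 19 mm behind it (bot.grip_depth is the distance from the TCP to the grasp point, in m); y points along the fingers, x is the direction in which the jaws open and shut, and the axes are right-handed (so a half turn about y gives the same grasp; the last joint's range is limited). The gripper opens to 85 mm and grips with 20 to 120 N. Pads are 22 mm wide; open, the fingers measure 114 mm over their backs; the gripper's body (76 mm by 85 mm) begins 54 mm behind the grasp point. The pads swing forward as they close: fully open they stand 13 mm farther back than shut.
Start: joints at [1.094, 0.333, 0.04, 1.465, -0.013, 1.343, -0.059], TCP at [0.24, -0.604, 0.231] pointing down, gripper open.
Joint ranges: [-2.58, 2.58], [-0.38, 2.09], [-1.3, 1.39], [0.25, 2.4], [-1.5, 4.64], [0.08, 2.09], [-2.65, 2.65]. Speed limits (rad/s): [2.22, 2.22, 2.79, 2.79, 3.14, 3.14, 3.14].

### API

Orientations are given as a unit quaternion [w, x, y, z].
In Python, from workcell import bot gives the robot as it stands. The module is installed in compiled form; this text tells all that it offers.
- The arm moves only by the tool drive_tool, never from a script. Its argument "increments" is text: rows parted by semicolons, each of 7 numbers parted by spaces: the opening, from 0 (shut) to 1 (fully open), then the shift along the tool's x, y, z in units of 30 mm (1.0 is 30 mm), then the turn, a rotation vector about the tool's x, y, z in units of 0.12 rad (1.0 is 0.12 rad). In form: grip x y z wx wy wz; .... A call has 1 to 12 rows; each row shifts and turns the commanded pose from where the row before left it, along the tool's axes as they then stand; what a row does not reach is not made up. A row lasts 1/12 s, in which the tool goes at most 41.7 mm and 7.16 degrees, less where a joint would pass 70% of its speed; a pose out of reach is approached as far as the arm can. A call with a number of a shift or a turn outside -1 to 1 is refused whole. A call with a gripper value outside its range is refused whole. The fingers move at their own pace and stop on an object; "squeeze" is the grip in N (left out, the last holds). Time passes only in rows, so rows that do not move let the fingers close. It gives the time, the measured TCP pose, the force and the opening at its end, in the units of the state.
- bot.sense(): the state, without advancing time (a new reading comes with each control period).
- bot.capture(name): name is "side" or "top" or "wrist"; returns the picture (384x512x3 uint8, blue, green, red); there is no depth.
- bot.camera_params(name): a dict with "mtx" (3x3 intrinsics, pixels), "eye" and "attitude" of the camera in the world; the wrist camera has in their place "tool_from_camera" (4x4, takes a point from camera to tool coordinates, whose origin is the TCP and whose axes are the tool frame's). Camera axes: x right, y down, z forward; pixel columns grow to the right and rows downward; lengths in m; the calibration is good to about 2 mm. A picture is of the moment at which its call begins: read the wrist's pose just before it. camera_params takes no time and is no camera call.
- bot.sign_off(): hands the job in, once; it reports no verdict.
Trained networks look in the newest picture that a camera, given by its name, has taken for a name from the list of things; names that differ only in an ending like _2 or _b are one class to them, and where a whole thing is asked for, a point or a joint stands for the part that bears it (a point fixed in the world has none). Each returns a list of dicts, best first, with "conf" (0 to 1); they miss things now and then, are a little off and sometimes report something else, mostly with a low value. They report only what shows in the picture. A call takes as long as a camera call. They do not tell look-alikes from the thing itself.
- bot.boxes_of(camera, query): "position" ([column, row] in pixels, amid what is visible of it).
The state is a dict: "clock": time; "joint_positions": joint angles; "joint_velocities": joint speeds; "tau": joint torques, N m; "eef_pos": TCP position; "tool_rot": TCP orientation; "force": force on the tool from outside, world axes, zero at the start; "ft_torque": the same for the moment, N m; "finger_gap": finger opening in m.
Only numpy, scipy, OpenCV 4.12 (cv2) and the standard library are available. Lean on these libraries where they do the work, as an engineer would, in place of code of your own. Each camera call takes 0.05 s, during which the arm holds its last target.

### The job

Lift the cabinet door out of the slotted foam block and hang it back on the drying cabinet: lower it gently, never letting it drop down the pins, so that both hinge knuckles go down over them together and sit fully home, and leave it shut against the cabinet's front. Do not slam it, do not knock the glass shelf above, and leave everything else on the bench where it is.

Things in the scene. Friction and masses are not known exactly. Their poses are not given: they have to be found in the camera images.
- door: The lift-off door: white framed panel 190 wide, 170 high, 12 mm thick, two clear panes, about 0.4 kg. Origin: centre of the panel's underside, mid-thickness; x from its front (handle side) to its back, y along its width away from the hinge side, z up. Starts standing in the foam block's slot; may lean a few degrees.
- handle (a point): Middle of the door's handle, an upright square steel bar 14 x 14 mm in section and 104 mm long on two short legs at its ends (90 mm apart, 12 mm thick); bar axis 42 mm in front of the door's mid-thickness plane (36 mm off the front face), mid-width, 85 mm above the underside. The door's weight hangs some 35 mm behind the bar, so a light grip lets it pitch or turn.
- knuckle_low (a point): Door's lower hinge knuckle: upright steel sleeve 18 mm outside, bore 11 mm (right through), 24 mm long. The point is the centre of the bore's lower mouth, in door axes (-3, -113, 20) mm. Its axis stands 18 mm out from the panel's side edge.
- knuckle_up (a point): Door's upper knuckle, the same sleeve, on the same axis: centre of its lower mouth at (-3, -113, 122) mm in door axes.
- cabinet: White drying cabinet, clear walls, open front, fixed; 220 deep (x), 250 wide (y), 225 mm high. Origin: centre of its underside; front face 110 mm along -x, with a rubber seal 6 mm proud that the door shuts on. The slotted hinge strip with both pins, on the front at the -y side, was set by hand: it stands up to 6 mm to either side (along y) of its nominal place, which is not measured.
- pin_low (a point): NOMINAL place of the lower hinge pin, (-127, -96, 52) mm in cabinet axes: centre of the flat shoulder the knuckle comes to rest on. The real pin, on its 24 x 14 mm block, is off by up to 6 mm along cabinet y only (both pins alike). Pin upright, 8 mm thick, 20 mm high, top 6 mm tapered to 6.8 mm. Found by touch, or by looking.
- pin_up (a point): NOMINAL place of the upper pin's shoulder, (-127, -96, 154) mm in cabinet axes; same pin, same offset. Hung and shut, the door's origin is at (-124, 17, 32) mm in cabinet axes (plus that offset along y) and its axes match the cabinet's. Hung, it swings freely, opening with its +y edge towards cabinet -x (the door's yaw grows); play in the bores lets its middle sag up to 5 mm.
- shelf: Glass reagent shelf with bottles, fixed over the cabinet on end frames; same origin and axes as the cabinet. Glass underside 267 mm above the bench, 8 mm thick, 370 mm wide; its front edge, 175 mm along -x, is 9 mm beyond the hung door's handle bar, so the handle cannot be held there with a tool pointing straight down.
- cradle: Dark grey foam block with a slot, fixed, 76 (x) x 150 (y) x 45 mm high; the slot along y is 14 mm wide, 30 mm deep (floor 15 mm above the bench). Origin: centre of its underside.
- dishes: stack of three round glass dishes, 90 mm across, 44 mm high, loose on the bench; origin at the centre of its underside. To be left alone.
- brush: wooden-handled brush, 190 mm long, lying flat, loose on the bench. To be left alone.
- wash_bottle: white plastic bottle, 66 mm across, 170 mm high, loose on the bench; origin at the centre of its underside. To be left alone.
- beaker: open glass beaker, 76 mm across, 85 mm high, loose on the bench; origin at the centre of its underside. To be left alone.
- jar: amber screw-cap jar, 70 mm across, 75 mm high, loose on the bench; origin at the centre of its underside. To be left alone.
- foam: dark grey plain foam block, 120 x 80 x 38 mm, loose on the bench; origin at the centre of its underside. To be left alone.
- tray: shallow white tray, 120 x 85 x 22 mm, loose on the bench; origin at the centre of its underside. To be left alone.
There are look-alikes about, which are no part of the job. What is shaped like the door but green is not meant.

How it is judged:
By the outcome, as a careful person would: the job done as asked, in the order asked, and still so for the second after the job is handed in, with the robot touching nothing.
It also fails if it takes over 54 s, if anything falls off the work surface, if the arm or the gripper's body presses on something with over 40 N, if the wrist force passes 120 N, or if a joint passes its speed limit or range.

## Working session

There is one attempt and no reset: what is moved stays moved. The work goes in short steps, Python scripts to look and compute and a tool call to move; the robot and the scene stay as the last step left them, time stands still between calls to the robot, and variables do not carry over. Pictures are saved under pics/ and viewed, and the job is handed in when it is done.

Besides the shell and the picture viewer there is one more tool, called as name(argument=value, ...) on one line, values as JSON. drive_tool: Moves the arm, as the interface text tells. Shifts and turns lie within -1 to 1; 1 stands for 30 mm of shift or 0.12 rad of turn. Its arguments: {"type":"object","properties":{"increments":{"type":"string"},"squeeze":{"type":"number"}},"required":["increments"]}

```bash
mkdir -p pics; cat > h.py <<'E'
import numpy as np, cv2
from scipy.spatial.transform import Rotation as R
from workcell import bot
def q2R(q): return R.from_quat([q[1],q[2],q[3],q[0]]).as_matrix()
E
python3 - <<'E'
from h import *
print(bot.sense())
for n in ["side","top","wrist"]:
    im=bot.capture(n); cv2.imwrite(f"pics/a_{n}.png",im); print(n,bot.camera_params(n))
E
```

```text
{'clock': 0.0, 'joint_positions': array([ 1.09382278,  0.33389759,  0.03989198,  1.46627435, -0.01341441,
        1.34329924, -0.05849189]), 'joint_velocities': array([-0.00085622,  0.00098262,  0.00133414, -0.00110052, -0.00089875,
       -0.00225615,  0.00033163]), 'tau': array([ 4.30133991e-05, -6.58548403e+01,  1.36597205e+00, -4.05556655e+01,
        1.68632891e-02,  1.24881661e-02, -5.31891340e-05]), 'eef_pos': array([ 0.23955257, -0.60375517,  0.23042861]), 'tool_rot': array([ 0.58527371, -0.58469361,  0.39772338, -0.39674196]), 'force': array([-0.93051063, -0.4892885 ,  0.07018767]), 'ft_torque': array([-0.04424994, -0.02297897, -0.00445677]), 'finger_gap': 0.08543103532859359}
side {'mtx': array([[421.57488443,   0.        , 259.28592716],
       [  0.        , 421.57488443, 193.9529301 ],
       [  0.        ,   0.        ,   1.        ]]), 'eye': array([ 0.01061625, -0.33997856,  1.45042151]), 'attitude': array([-0.17199632,  0.85613717, -0.47674767,  0.10078727])}
top {'mtx': array([[373.13881874,   0.        , 262.48392823],
       [  0.        , 373.13881874, 185.18356606],
       [  0.        ,   0.        ,   1.        ]]), 'eye': array([ 0.32077547, -0.04732793,  1.38182988]), 'attitude': array([ 0.04711338, -0.70346444,  0.70675045, -0.05849707])}
wrist {'mtx': array([[329.55705857,   0.        , 259.73027455],
       [  0.        , 329.55705857, 192.3619264 ],
       [  0.        ,   0.        ,   1.        ]]), 'tool_from_camera': array([[ 9.99999630e-01, -8.04808389e-07,  8.60064866e-04,
         1.34541010e-03],
       [-8.19519732e-04, -3.04309254e-01,  9.52572940e-01,
        -1.42154430e-01],
       [ 2.60959059e-04, -9.52573293e-01, -3.04309142e-01,
         7.81335099e-02],
       [ 0.00000000e+00,  0.00000000e+00,  0.00000000e+00,
         1.00000000e+00]])}
```

View pics/a_side.png

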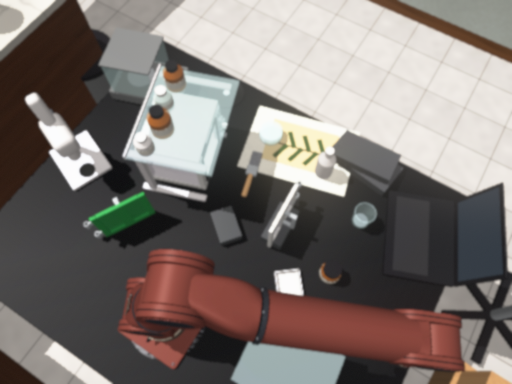

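View pics/a_top.png

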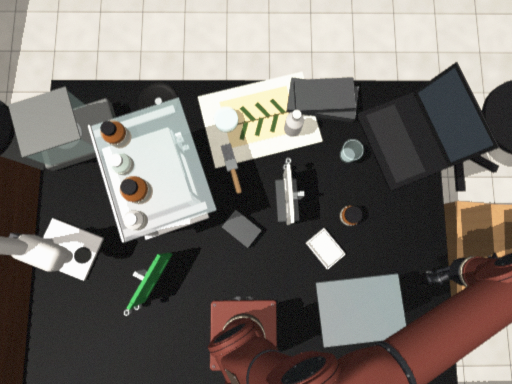

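View pics/a_wrist.png

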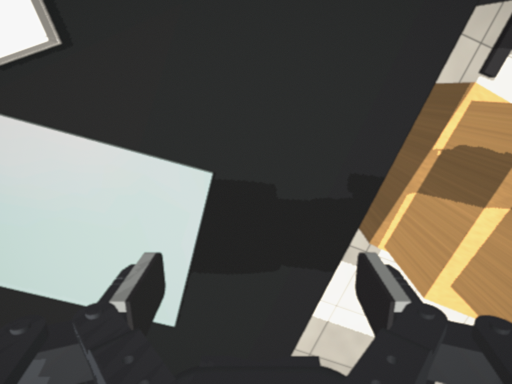

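```bash
cat >> h.py <<'E'
def cam(n):
    p=bot.camera_params(n); K=p['mtx']
    if n=='wrist':
        s=bot.sense(); T=p['tool_from_camera']; Rt=q2R(s['tool_rot'])
        return K, Rt@T[:3,:3], s['eef_pos']+Rt@T[:3,3]
    return K,q2R(p['attitude']),p['eye']
def ray(c,uv):
    K,Rc,e=c; d=Rc@np.linalg.solve(K,[uv[0],uv[1],1.]); return e,d
def at_z(c,uv,z):
    e,d=ray(c,uv); return e+d*(z-e[2])/d[2]
def proj(c,P):
    K,Rc,e=c; P=np.atleast_2d(P); q=(P-e)@Rc; q=q@K.T; return q[:,:2]/q[:,2:]
def tri(*obs):
    A=np.zeros((3,3));b=np.zeros(3)
    for c,uv in obs:
        e,d=ray(c,uv); d=d/np.linalg.norm(d); M=np.eye(3)-np.outer(d,d); A+=M;b+=M@e
    P=np.linalg.solve(A,b); return P
E
python3 - <<'E'
from h import *
# check convention
c=cam('top'); print(proj(c,[[0,0,0],[.3,0,0],[0,.3,0]]), bot.sense()['clock'])
for n in ['top','side']:
    for q in ['door','handle','knuckle_up','knuckle_low','cabinet','cradle']:
        r=bot.boxes_of(n,q); print(n,q,[(np.round(x['position']).tolist(),round(x['conf'],2)) for x in r[:3]])
t=cv2.imread('pics/a_top.png'); s=cv2.imread('pics/a_side.png')
cv2.imwrite('pics/b1.png',cv2.resize(t[140:240,260:330],None,fx=6,fy=6,interpolation=cv2.INTER_CUBIC))
cv2.imwrite('pics/b2.png',cv2.resize(t[90:250,80:230],None,fx=3.7,fy=3.7,interpolation=cv2.INTER_CUBIC))
cv2.imwrite('pics/b3.png',cv2.resize(s[170:260,240:320],None,fx=6,fy=6,interpolation=cv2.INTER_CUBIC))
cv2.imwrite('pics/b4.png',cv2.resize(s[50:210,110:260],None,fx=3.7,fy=3.7,interpolation=cv2.INTER_CUBIC))
E
```

```text
[[243.4679954  333.3429121 ]
 [243.61193895 247.23555155]
 [158.1380113  334.19082224]] 0.15
top door [([290.0, 194.0], 0.96), ([148.0, 277.0], 0.7)]
top handle [([150.0, 280.0], 0.97), ([289.0, 193.0], 0.94)]
top knuckle_up [([291.0, 196.0], 0.87), ([144.0, 281.0], 0.55)]
top knuckle_low [([149.0, 279.0], 0.89), ([290.0, 192.0], 0.73)]
top cabinet []
top cradle [([282.0, 204.0], 0.87)]
side door [([286.0, 218.0], 0.93), ([117.0, 216.0], 0.68), ([252.0, 170.0], 0.36)]
side handle [([286.0, 213.0], 0.8), ([123.0, 215.0], 0.75), ([226.0, 226.0], 0.27)]
side knuckle_up [([119.0, 213.0], 0.89), ([286.0, 216.0], 0.8)]
side knuckle_low [([122.0, 214.0], 0.81), ([286.0, 216.0], 0.76), ([287.0, 283.0], 0.7)]
side cabinet [([177.0, 176.0], 0.94)]
side cradle [([278.0, 232.0], 0.66), ([178.0, 123.0], 0.34)]
```

View pics/b1.png

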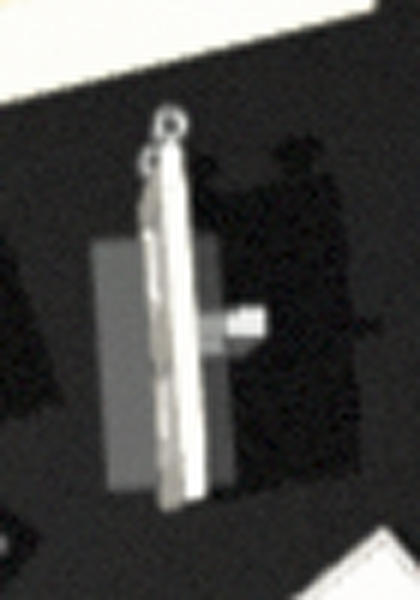

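View pics/b2.png

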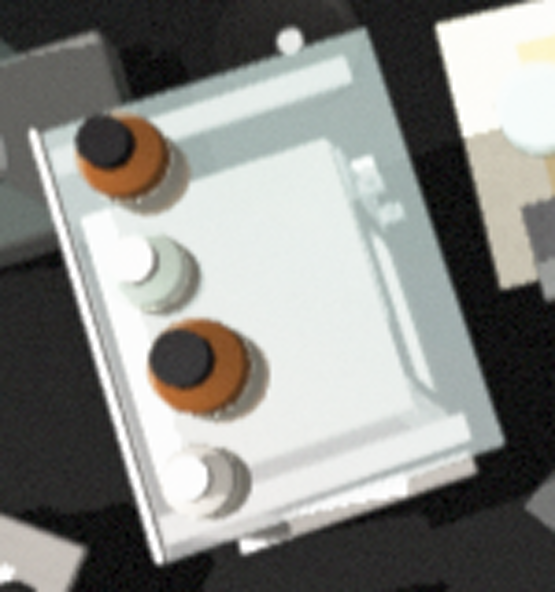

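View pics/b3.png

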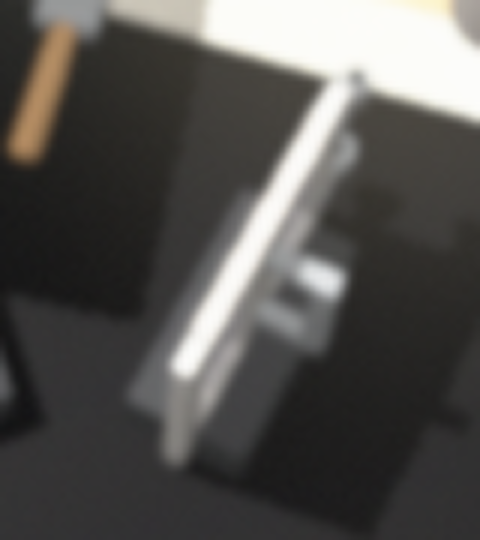

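View pics/b4.png

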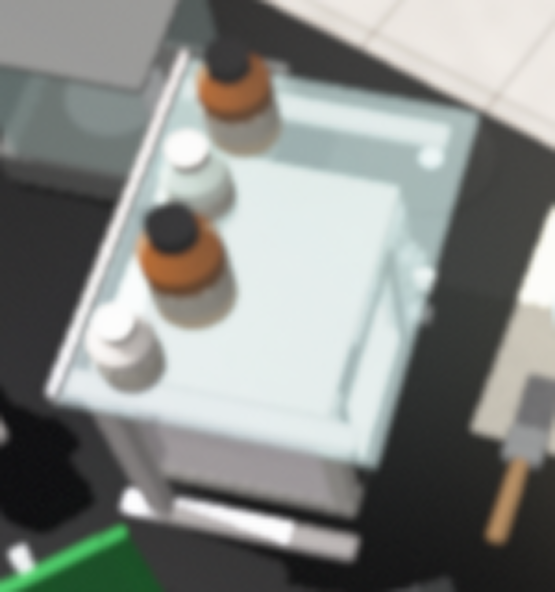

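```bash
python3 - <<'E'
from h import *
s=bot.sense(); print(q2R(s['tool_rot']).round(3), s['clock'])
t=cam('top'); d=cam('side')
a=at_z(t,(178.6,98.1),.271); b=at_z(t,(215.9,209.5),.271); print('shelf front',a,b,np.linalg.norm(a-b))
off=np.array([110,50]);
a2=at_z(d,np.array([478,115])/3.7+off,.271); b2=at_z(d,np.array([378,467])/3.7+off,.271); print('shelf side',a2,b2,np.linalg.norm(a2-b2))
for A,B in((a,b),(a2,b2)):
    y=(B-A)[:2]; y/=np.linalg.norm(y); x=np.array([y[1],-y[0]]); yaw=np.arctan2(x[1],x[0])
    o=(A+B)[:2]/2+.175*x; print('cab yaw',yaw,'org',o, 'door org', o-.124*x+.017*y,'pin',o-.127*x-.096*y)
o1=np.array([260,140]); o2=np.array([240,170])
print('kn', at_z(t,np.array([170,124])/6+o1,.161), 'hb',at_z(t,np.array([248,322])/6+o1,.152))
A=at_z(t,np.array([172,140])/6+o1,.185);B=at_z(t,np.array([194,498])/6+o1,.185);print('edge top',A,B,np.linalg.norm(A-B))
A=at_z(d,np.array([345,82])/6+o2,.185);B=at_z(d,np.array([184,368])/6+o2,.185);print('edge side',A,B,np.linalg.norm(A-B))
print('hb side',at_z(d,np.array([322,273])/6+o2,.152))
E
```

```text
[[ 0.369 -0.     0.929]
 [-0.929  0.     0.369]
 [-0.    -1.     0.   ]] 0.75
shelf front [0.76277705 0.19349008 0.271     ] [0.41536495 0.07331616 0.271     ] 0.36760976222199615
shelf side [0.76307269 0.19337001 0.271     ] [0.41559138 0.06919852 0.271     ] 0.3690011131958057
cab yaw 1.903824392677574 org [0.53186241 0.29878806] door org [0.55633282 0.17604361] pin [0.66410495 0.21014884]
cab yaw 1.9140015263817682 org [0.53044329 0.29607843] door org [0.5561616  0.17358937] pin [0.66358106 0.20878963]
kn [ 0.58728268 -0.15456347  0.161     ] hb [ 0.47698657 -0.19685294  0.152     ]
edge top [ 0.57311657 -0.15340459  0.185     ] [ 0.37833195 -0.16197447  0.185     ] 0.19497304477557753
edge side [ 0.57122703 -0.15489418  0.185     ] [ 0.38356988 -0.16463929  0.185     ] 0.18791001074467958
hb side [ 0.47960149 -0.1960823   0.152     ]
```

```bash
cat >> h.py <<'E'
CABYAW=1.909
def toolR(yaw,tilt):
    X=np.array([np.cos(yaw),np.sin(yaw),0]); Y=np.array([-X[1],X[0],0]); Z=np.array([0,0,1.])
    a=np.cos(tilt)*X-np.sin(tilt)*Z; xt=-Y; return np.c_[xt,a,np.cross(xt,a)]
def plan(p1,R1,n,grip,p0=None,R0=None):
    s=bot.sense()
    p=s['eef_pos'].copy() if p0 is None else np.array(p0,float); Rr=q2R(s['tool_rot']) if R0 is None else R0
    ps=p.copy(); Rs=Rr.copy(); W=R.from_matrix(Rs.T@R1).as_rotvec()
    rows=[]
    for i in range(1,n+1):
        f=i/n; pt=ps+(p1-ps)*f; Rt=Rs@R.from_rotvec(W*f).as_matrix()
        dp=np.round(Rr.T@(pt-p)/.03,2); dw=np.round(R.from_matrix(Rr.T@Rt).as_rotvec()/.12,2)
        rows.append(np.r_[grip,dp,dw]); p=p+Rr@dp*.03; Rr=Rr@R.from_rotvec(dw*.12).as_matrix()
    for k in range(0,n,12): print('; '.join(' '.join('%g'%(v+0.) for v in r) for r in rows[k:k+12])); print()
    print('max',np.abs(rows)[:,1:].max(0))
    return p,Rr
E
python3 - <<'E'
from h import *
Rg=toolR(1.618,.65); a=Rg[:,1]; h=np.array([.478,-.197,.105])
print(h+a*.019)
plan(h+a*(.019-.11),Rg,18,1)
E
```

```text
[ 0.47728628 -0.18189126  0.09350146]
1 -0.41 0.13 0.64 0.37 -0.53 0.26; 1 -0.37 0.18 0.67 0.37 -0.53 0.27; 1 -0.31 0.21 0.67 0.37 -0.53 0.26; 1 -0.27 0.25 0.69 0.36 -0.53 0.26; 1 -0.21 0.29 0.68 0.37 -0.53 0.27; 1 -0.16 0.33 0.69 0.37 -0.54 0.26; 1 -0.1 0.36 0.68 0.37 -0.53 0.26; 1 -0.05 0.39 0.66 0.37 -0.53 0.27; 1 0 0.43 0.66 0.37 -0.53 0.26; 1 0.06 0.45 0.62 0.37 -0.53 0.26; 1 0.11 0.47 0.61 0.37 -0.53 0.27; 1 0.17 0.5 0.57 0.36 -0.53 0.26

1 0.22 0.52 0.54 0.37 -0.53 0.26; 1 0.26 0.53 0.5 0.37 -0.53 0.27; 1 0.32 0.54 0.45 0.37 -0.53 0.26; 1 0.36 0.55 0.42 0.37 -0.54 0.26; 1 0.4 0.56 0.36 0.37 -0.53 0.27; 1 0.44 0.55 0.31 0.37 -0.53 0.26

max [0.44 0.56 0.69 0.37 0.54 0.27]
```

drive_tool(increments="1 -0.41 0.13 0.64 0.37 -0.53 0.26; 1 -0.37 0.18 0.67 0.37 -0.53 0.27; 1 -0.31 0.21 0.67 0.37 -0.53 0.26; 1 -0.27 0.25 0.69 0.36 -0.53 0.26; 1 -0.21 0.29 0.68 0.37 -0.53 0.27; 1 -0.16 0.33 0.69 0.37 -0.54 0.26; 1 -0.1 0.36 0.68 0.37 -0.53 0.26; 1 -0.05 0.39 0.66 0.37 -0.53 0.27; 1 0 0.43 0.66 0.37 -0.53 0.26; 1 0.06 0.45 0.62 0.37 -0.53 0.26; 1 0.11 0.47 0.61 0.37 -0.53 0.27; 1 0.17 0.5 0.57 0.36 -0.53 0.26")

```text
clock: 1.75
eef_pos: [0.4012, -0.3806, 0.1839]
tool_rot: [0.88, -0.437, 0.138, -0.128]
force: [0.6, 0.1, -0.7]
finger_gap: 0.0855
```

drive_tool(increments="1 0.22 0.52 0.54 0.37 -0.53 0.26; 1 0.26 0.53 0.5 0.37 -0.53 0.27; 1 0.32 0.54 0.45 0.37 -0.53 0.26; 1 0.36 0.55 0.42 0.37 -0.54 0.26; 1 0.4 0.56 0.36 0.37 -0.53 0.27; 1 0.44 0.55 0.31 0.37 -0.53 0.26; 1 0 0 0 0 0 0")

```text
clock: 2.33
eef_pos: [0.4836, -0.2645, 0.1586]
tool_rot: [0.949, -0.315, -0.01, 0.026]
force: [0.7, 0.4, -0.2]
finger_gap: 0.0853
```

```bash
python3 - <<'E'
from h import *
s=bot.sense(); print(s); print(q2R(s['tool_rot']).round(3)); print(toolR(1.618,.65).round(3))
im=bot.capture('wrist'); cv2.imwrite('pics/c1.png',im)
c=cam('wrist')
for q in ['handle','knuckle_up','knuckle_low']: print(q,[(np.round(x['position'],1).tolist(),round(x['conf'],2)) for x in bot.boxes_of('wrist',q)])
E
```

```text
{'clock': 2.3333, 'joint_positions': array([ 1.02438111,  0.72257683, -0.37627251,  1.3790991 , -0.41824091,
        1.73182875,  0.78411362]), 'joint_velocities': array([ 0.02952918, -0.04944342,  0.04757526,  0.00455441,  0.02086328,
       -0.01425582, -0.05357681]), 'tau': array([  4.65168804, -82.07756996,  -7.22446471, -35.34079313,
        -3.18356954,   3.78753528,   0.72515862]), 'eef_pos': array([ 0.48362026, -0.26446532,  0.15855457]), 'tool_rot': array([ 0.94859694, -0.31522484, -0.00994741,  0.02642332]), 'force': array([ 0.66204113,  0.44731488, -0.1653514 ]), 'ft_torque': array([-0.75971555, -0.00439481, -0.01545697]), 'finger_gap': 0.08532973477387029}
[[ 0.998 -0.044 -0.036]
 [ 0.056  0.8    0.598]
 [ 0.002 -0.599  0.801]]
[[ 0.999 -0.038 -0.029]
 [ 0.047  0.795  0.605]
 [-0.    -0.605  0.796]]
handle [([147.6, 6.5], 0.86), ([269.8, 128.8], 0.78)]
knuckle_up [([268.2, 133.9], 0.75), ([147.2, 8.5], 0.65)]
knuckle_low [([266.2, 130.7], 0.92), ([147.8, 5.0], 0.56)]
```

View pics/c1.png

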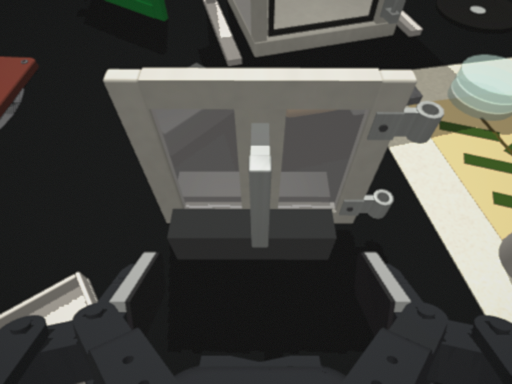

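```bash
python3 - <<'E'
from h import *
im=cv2.imread('pics/c1.png')
for i,(r0,r1,c0,c1) in enumerate([(50,250,95,295),(50,250,250,450)]):
    z=cv2.resize(im[r0:r1,c0:c1],None,fx=3,fy=3,interpolation=cv2.INTER_CUBIC)
    for k in range(0,600,60): cv2.putText(z,str(c0+k//3),(k,10),0,.35,(0,255,255)); cv2.putText(z,str(r0+k//3),(0,k+10),0,.35,(0,255,255)); cv2.line(z,(k,0),(k,4),(0,255,255));
    cv2.imwrite(f'pics/c1_{i}.png',z)
E
```

```text
(no output)
```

View pics/c1_0.png

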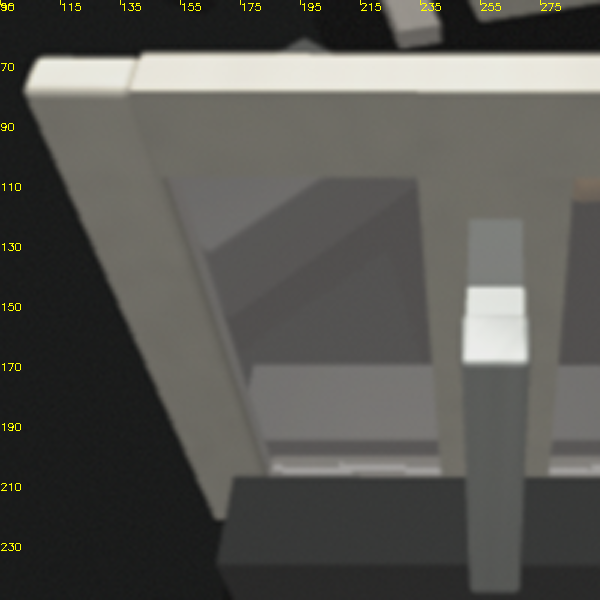

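View pics/c1_1.png

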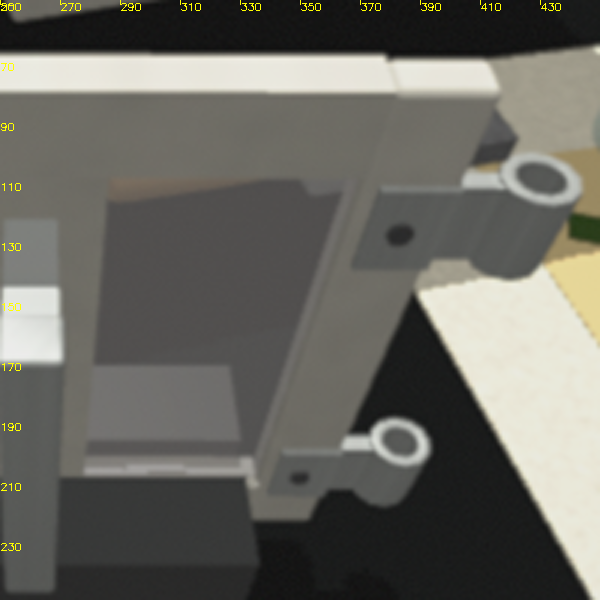

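```bash
cat >> h.py <<'E'
def fitpose(c,obj,px,T0=None):
    """obj in mm local; returns R,t world via solvePnP"""
    K,Rc,e=c; ok,rv,tv=cv2.solvePnP(np.array(obj,float)/1000,np.array(px,float),K,None)
    r=cv2.projectPoints(np.array(obj,float)/1000,rv,tv,K,None)[0][:,0]-px
    Ro=cv2.Rodrigues(rv)[0]; return Rc@Ro, e+Rc@tv[:,0], r
def eul(Rm): return R.from_matrix(Rm).as_euler('ZYX')
E
python3 - <<'E'
from h import *
obj=[(-6,95,170),(6,95,170),(-6,-95,170),(6,-95,170),(-3,-113,146),(-3,-113,44),(-49,7,137),(-49,-7,137),(-35,7,137),(-35,-7,137),(-49,7,33),(-49,-7,33)]
px=np.array([(103,81),(107.7,69.3),(416,81.3),(412.7,70),(430,110),(383.3,197),(249.3,170.7),(270.7,170.7),(250.7,155.3),(270,155.3),(251.7,247.3),(268.3,247.3)])
Rd,t,r=fitpose(cam('wrist'),obj,px); print(r.round(1)); print('yaw pitch roll',eul(Rd),'org',t)
H=t+Rd@[-.042,0,.085]; print('handle',H,'kn',t+Rd@[-.003,-.113,.146])
E
```

```text
[[-0.   0.3]
 [ 0.6  0.2]
 [ 1.5  0.4]
 [-0.5 -0.2]
 [-0.7 -0.3]
 [-0.3 -0.1]
 [-0.8  0.7]
 [ 0.7  0.7]
 [-1.7 -1.1]
 [ 1.  -1. ]
 [ 0.2  0.2]
 [-0.3  0.2]]
yaw pitch roll [1.61397401e+00 1.02643740e-02 1.24113446e-03] org [ 0.47718591 -0.16484985  0.01307669]
handle [ 0.47906646 -0.2059323   0.09850325] kn [ 0.59032641 -0.16146578  0.15895944]
```

```bash
python3 - <<'E'
from h import *
Rg=toolR(1.614,.65); a=Rg[:,1]; h=np.array([.479,-.204,.105])
print(h+a*.019)
plan(h+a*(.019),Rg,7,1)
E
```

```text
[ 0.47834672 -0.18888852  0.09350146]
1 0 0.5 -0.02 0 0 0; 1 0.01 0.5 -0.01 0 0 -0.01; 1 0 0.51 -0.02 0 0 0; 1 0.01 0.5 -0.02 0.01 0.01 0; 1 0 0.5 -0.02 0 0 0; 1 0.01 0.5 -0.01 0 0 -0.01; 1 0 0.5 -0.02 0 0 0

max [0.01 0.51 0.02 0.01 0.01 0.01]
```

drive_tool(increments="1 0 0.5 -0.02 0 0 0; 1 0.01 0.5 -0.01 0 0 -0.01; 1 0 0.51 -0.02 0 0 0; 1 0.01 0.5 -0.02 0.01 0.01 0; 1 0 0.5 -0.02 0 0 0; 1 0.01 0.5 -0.01 0 0 -0.01; 1 0 0.5 -0.02 0 0 0; 1 0 0 0 0 0 0; 1 0 0 0 0 0 0", squeeze=100)

```text
clock: 3.28
eef_pos: [0.4782, -0.1887, 0.0942]
tool_rot: [0.947, -0.319, -0.007, 0.021]
force: [-0.3, -0.3, 0.2]
finger_gap: 0.0854
```

```bash
python3 - <<'E'
from h import *
im=bot.capture('wrist'); cv2.imwrite('pics/d1.png',im)
E
```

```text
(no output)
```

View pics/d1.png

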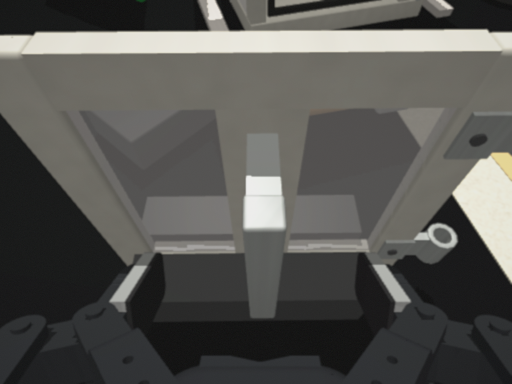

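```bash
cat >> h.py <<'E'
def T(Rm,p): M=np.eye(4); M[:3,:3]=Rm; M[:3,3]=p; return M
C1=T(q2R([0.94859694,-0.31522484,-0.00994741,0.02642332]),[0.48362026,-0.26446532,0.15855457])
DOOR=T(R.from_euler('ZYX',[1.61397401,1.02643740e-02,1.24113446e-03]).as_matrix(),[0.47718591,-0.16484985,0.01307669])
HUNG=T(R.from_euler('Z',1.909).as_matrix(),[.5562,.1748,.032])
E
python3 - <<'E'
from h import *
V=HUNG@np.linalg.inv(DOOR)@C1; print(V.round(3))
s=bot.sense(); p=s['eef_pos'];Rr=q2R(s['tool_rot']); a=Rr[:,1]
p1=p-.07*a+[0,-.02,.11]
pa,Ra=plan(p1,Rr,8,1)
p2=np.array([.575,.0,.25]); pb,Rb=plan(p2,V[:3,:3],12,1,pa,Ra)
plan(V[:3,3],V[:3,:3],5,1,pb,Rb)
print(p1)
E
```

```text
[[ 0.939 -0.276 -0.206  0.592]
 [ 0.344  0.759  0.553  0.08 ]
 [ 0.004 -0.59   0.807  0.176]
 [ 0.     0.     0.     1.   ]]
1 0 -0.64 0.31 0 0 0; 1 -0.01 -0.63 0.32 0 0 0; 1 0 -0.64 0.31 0 0 0; 1 0 -0.63 0.32 0 0 0; 1 -0.01 -0.64 0.31 0 0 0; 1 0 -0.63 0.32 0 0 0; 1 0 -0.64 0.31 0 0 0; 1 -0.01 -0.63 0.32 0 0 0

max [0.01 0.64 0.32 0.   0.   0.  ]
1 0.29 0.57 0.44 0.01 -0.13 0.17; 1 0.32 0.57 0.44 0.02 -0.13 0.17; 1 0.33 0.56 0.44 0.01 -0.13 0.17; 1 0.34 0.55 0.43 0.01 -0.13 0.17; 1 0.37 0.55 0.42 0.02 -0.13 0.17; 1 0.38 0.54 0.41 0.01 -0.13 0.17; 1 0.4 0.53 0.41 0.01 -0.13 0.17; 1 0.42 0.52 0.4 0.02 -0.13 0.17; 1 0.44 0.52 0.39 0.01 -0.13 0.17; 1 0.45 0.51 0.38 0.01 -0.12 0.18; 1 0.47 0.5 0.38 0.02 -0.13 0.17; 1 0.48 0.49 0.37 0.01 -0.13 0.17

max [0.48 0.57 0.44 0.02 0.13 0.18]
1 0.29 0.66 -0.12 0 0 0; 1 0.28 0.66 -0.13 0 0 0; 1 0.29 0.67 -0.12 0 0 0; 1 0.28 0.66 -0.12 0 0 0; 1 0.29 0.66 -0.13 0 0 0

max [0.29 0.67 0.13 0.   0.   0.  ]
[ 0.48089215 -0.26498991  0.24672788]
```

drive_tool(increments="1 0 -0.64 0.31 0 0 0; 1 -0.01 -0.63 0.32 0 0 0; 1 0 -0.64 0.31 0 0 0; 1 0 -0.63 0.32 0 0 0; 1 -0.01 -0.64 0.31 0 0 0; 1 0 -0.63 0.32 0 0 0; 1 0 -0.64 0.31 0 0 0; 1 -0.01 -0.63 0.32 0 0 0")

```text
clock: 4.0
eef_pos: [0.4807, -0.2656, 0.2479]
tool_rot: [0.947, -0.32, -0.007, 0.02]
force: [-0.3, -0.0, 0.1]
finger_gap: 0.0857
```

drive_tool(increments="1 0.29 0.57 0.44 0.01 -0.13 0.17; 1 0.32 0.57 0.44 0.02 -0.13 0.17; 1 0.33 0.56 0.44 0.01 -0.13 0.17; 1 0.34 0.55 0.43 0.01 -0.13 0.17; 1 0.37 0.55 0.42 0.02 -0.13 0.17; 1 0.38 0.54 0.41 0.01 -0.13 0.17; 1 0.4 0.53 0.41 0.01 -0.13 0.17; 1 0.42 0.52 0.4 0.02 -0.13 0.17; 1 0.44 0.52 0.39 0.01 -0.13 0.17; 1 0.45 0.51 0.38 0.01 -0.12 0.18; 1 0.47 0.5 0.38 0.02 -0.13 0.17; 1 0.48 0.49 0.37 0.01 -0.13 0.17")

```text
clock: 5.0
eef_pos: [0.5756, 0.0014, 0.2502]
tool_rot: [0.936, -0.305, -0.056, 0.166]
force: [0.6, -0.9, -0.2]
finger_gap: 0.0852
```

drive_tool(increments="1 0.29 0.66 -0.12 0 0 0; 1 0.28 0.66 -0.13 0 0 0; 1 0.29 0.67 -0.12 0 0 0; 1 0.28 0.66 -0.12 0 0 0; 1 0.29 0.66 -0.13 0 0 0; 1 0 0 0 0 0 0; 1 0 0 0 0 0 0")

```text
clock: 5.58
eef_pos: [0.5913, 0.0814, 0.1764]
tool_rot: [0.936, -0.305, -0.056, 0.167]
force: [0.8, 0.3, 0.2]
finger_gap: 0.0851
```

```bash
python3 - <<'E'
from h import *
s=bot.sense(); print(s['clock'],s['joint_positions'],s['joint_velocities'],s['eef_pos'].tolist(),s['tool_rot'].tolist())
im=bot.capture('wrist'); cv2.imwrite('pics/e1.png',im)
V=HUNG@np.linalg.inv(DOOR)@C1; print(V[:3,3])
pins=np.array([[-3,-113,20],[-3,-113,40],[-3,-113,122],[-3,-113,142]])/1000
print(proj(cam('wrist'),(HUNG[:3,:3]@pins.T).T+HUNG[:3,3]))
E
```

```text
5.5833 [ 0.59167108  0.69669627 -0.56245683  1.44716182 -0.48672632  1.53111895
  0.5517732 ] [ 0.02368988 -0.0158716   0.01365229 -0.02489875  0.00071451  0.01217965
  0.00170962] [0.5913094187842828, 0.0813715133150078, 0.17636709167777237] [0.9360604061648775, -0.3046496000636467, -0.055911463215379896, 0.1668935153701907]
[0.59164559 0.07989619 0.17644838]
[[375.38696752 218.58376985]
 [381.62385356 207.07619871]
 [416.14396022 143.38374377]
 [427.72707085 122.01194563]]
```

View pics/e1.png

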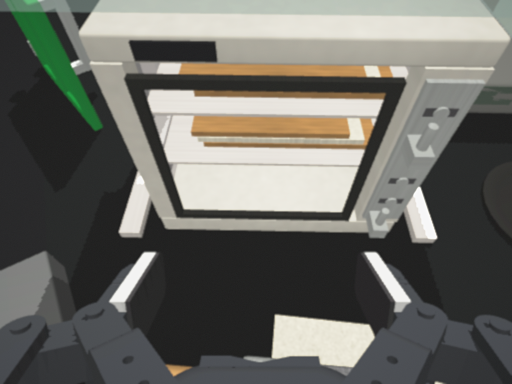

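```bash
python3 - <<'E'
from h import *
im=cv2.imread('pics/e1.png')
for i,(r0,r1,c0,c1,f) in enumerate([(90,240,340,490,4.),(0,240,75,315,2.5),(0,240,280,512,2.5)]):
    z=cv2.resize(im[r0:r1,c0:c1],None,fx=f,fy=f,interpolation=cv2.INTER_CUBIC)
    for k in range(0,150 if i==0 else 240,10):
        p=int(k*f); cv2.putText(z,str(c0+k),(p,10),0,.32,(0,255,255)); cv2.putText(z,str(r0+k),(0,p+4),0,.32,(0,255,255)); cv2.line(z,(p,12),(p,16),(0,255,255)); 
    cv2.imwrite(f'pics/e1_{i}.png',z)
E
```

```text
(no output)
```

View pics/e1_0.png

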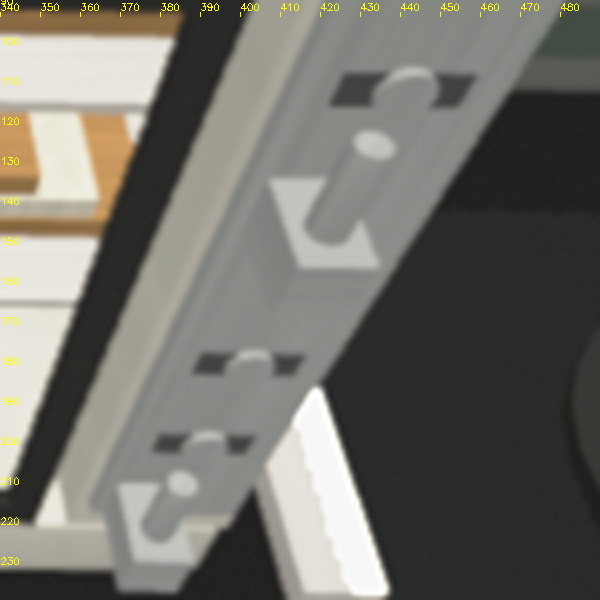

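View pics/e1_1.png

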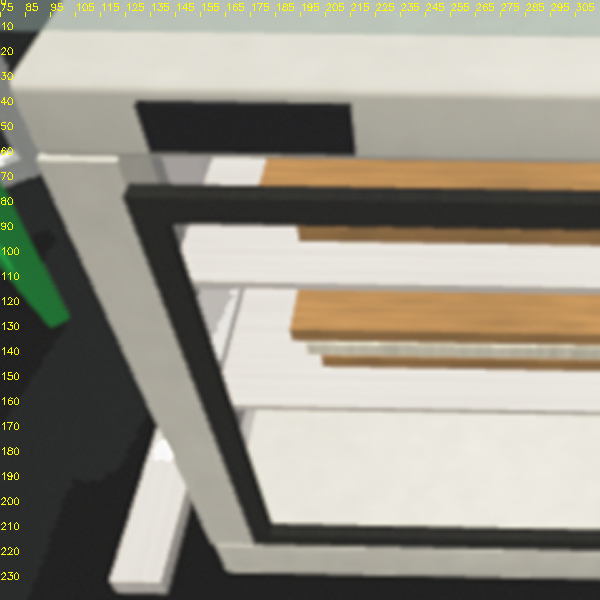

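View pics/e1_2.png

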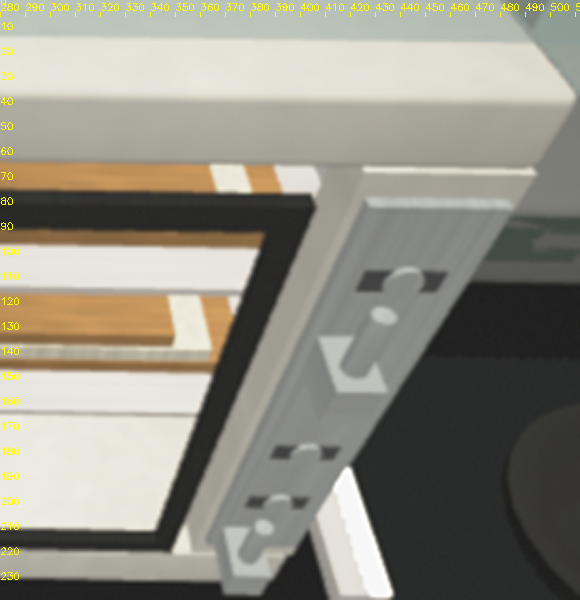

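```bash
cat >> h.py <<'E'
def camT(M):
    p=bot.camera_params('wrist'); Tc=M@p['tool_from_camera']; return p['mtx'],Tc[:3,:3],Tc[:3,3]
E1=T(q2R([0.9360604061648775,-0.3046496000636467,-0.055911463215379896,0.1668935153701907]),[0.5913094187842828,0.0813715133150078,0.17636709167777237])
E
python3 - <<'E'
from h import *
c=camT(E1)
print('pin up',at_z(c,(433.75-.4,126.25-.4),.174), at_z(c,(422,149),.154))
print('pin lo',at_z(c,(385.75-.4,211-.4),.072), at_z(c,(378.75,223.75),.052))
X=HUNG[:3,0];Y=HUNG[:3,1]
nom=HUNG[:3,3]+HUNG[:3,:3]@[-.003,-.113,.02]; print('nom',nom)
for P in (at_z(c,(433.35,125.85),.174),at_z(c,(385.35,210.6),.072)): print('off x,y',(P-nom)@X,(P-nom)@Y)
c0=camT(C1)
print('kn up',at_z(c0,(429.6,109.6),.161),'kn lo',at_z(c0,(383,196.7),.059))
print('kn model',[ (DOOR@[-.003,-.113,z,1])[:3] for z in (.146,.044)])
# cabinet front top edge z=.225 x=-110, y=+-125 ; corners from picture
L=np.array([10,88])/2.5+[75,0]; Rr=np.array([575,98])/2.5+[280,0]
A=at_z(c,L,.225);B=at_z(c,Rr,.225); print('top front corners',A,B,np.linalg.norm(A-B)); y=(A-B)[:2]; print('yaw',np.arctan2(y[1],y[0])-np.pi/2+np.pi*0)
x=np.array([y[1],-y[0]])/np.linalg.norm(y); o=(A+B)[:2]/2+.11*x; print('org',o)
L=np.array([228,572])/2.5+[75,0]; 
print('bottom left',at_z(c,L,.0),at_z(c,L,.012))
E
```

```text
pin up [0.6666644  0.20749177 0.174     ] [0.66727568 0.20589197 0.154     ]
pin lo [0.66662301 0.20763874 0.072     ] [0.66677649 0.20568289 0.052     ]
nom [0.66379418 0.20946256 0.052     ]
off x,y -0.0028114659949970903 -0.0020537347588433755
off x,y -0.002659090724142989 -0.002063453206856404
kn up [ 0.58982318 -0.15722913  0.161     ] kn lo [ 0.59046799 -0.15599484  0.059     ]
kn model [array([ 0.59032641, -0.16146578,  0.15895944]), array([ 0.59024512, -0.16251722,  0.05696489])]
top front corners [0.45796398 0.14957714 0.225     ] [0.68558532 0.22980243 0.225     ] 0.24134532774621886
yaw -4.373532644732265
org [0.5352097  0.29343468]
bottom left [0.45373691 0.15280227 0.        ] [0.45978051 0.14767161 0.012     ]
```

```bash
python3 - <<'E'
from h import *
Rg=toolR(1.614,.65); a=Rg[:,1]; h=np.array([.479,-.2005,.107])
p1=h+a*.019-.08*a; p0=p1+[0,-.015,.095]
s=bot.sense(); p=s['eef_pos']; Rr=q2R(s['tool_rot'])
pa,Ra=plan(np.array([.575,0,.25]),Rr,4,1)
pb,Rb=plan(p0,Rg,11,1,pa,Ra)
pc,Rc=plan(p1,Rg,4,1,pb,Rb)
plan(h+a*.019,Rg,5,1,pc,Rc)
E
```

```text
1 -0.36 -0.83 0.15 0 0 0; 1 -0.36 -0.83 0.15 0 0 0; 1 -0.36 -0.83 0.15 0 0 0; 1 -0.36 -0.83 0.16 0 0 0

max [0.36 0.83 0.16 0.   0.   0.  ]
1 -0.54 -0.51 -0.41 -0.01 0.14 -0.19; 1 -0.53 -0.52 -0.42 -0.02 0.14 -0.18; 1 -0.5 -0.53 -0.43 -0.01 0.15 -0.19; 1 -0.49 -0.54 -0.44 -0.02 0.14 -0.18; 1 -0.47 -0.55 -0.45 -0.01 0.14 -0.19; 1 -0.44 -0.56 -0.46 -0.02 0.14 -0.19; 1 -0.43 -0.57 -0.46 -0.01 0.14 -0.18; 1 -0.41 -0.57 -0.48 -0.02 0.15 -0.19; 1 -0.38 -0.59 -0.48 -0.01 0.14 -0.19; 1 -0.36 -0.59 -0.49 -0.02 0.14 -0.18; 1 -0.34 -0.6 -0.5 -0.01 0.14 -0.19

max [0.54 0.6  0.5  0.02 0.15 0.19]
1 0 0.58 -0.55 0 0 0; 1 0.01 0.58 -0.56 0 0 0; 1 0 0.57 -0.55 0 0 0; 1 0.01 0.58 -0.56 0 0 0

max [0.01 0.58 0.56 0.   0.   0.  ]
1 0 0.53 0 0 0 0; 1 0 0.54 0 0 0 0; 1 0 0.53 0 0 0 0; 1 0 0.53 0 0 0 0; 1 0 0.54 0 0 0 0

max [0.   0.54 0.   0.   0.   0.  ]
```

drive_tool(increments="1 -0.36 -0.83 0.15 0 0 0; 1 -0.36 -0.83 0.15 0 0 0; 1 -0.36 -0.83 0.15 0 0 0; 1 -0.36 -0.83 0.16 0 0 0")

```text
clock: 5.97
eef_pos: [0.5748, -0.0018, 0.2515]
tool_rot: [0.936, -0.306, -0.056, 0.165]
force: [0.7, -0.7, -0.0]
finger_gap: 0.0854
```

drive_tool(increments="1 -0.54 -0.51 -0.41 -0.01 0.14 -0.19; 1 -0.53 -0.52 -0.42 -0.02 0.14 -0.18; 1 -0.5 -0.53 -0.43 -0.01 0.15 -0.19; 1 -0.49 -0.54 -0.44 -0.02 0.14 -0.18; 1 -0.47 -0.55 -0.45 -0.01 0.14 -0.19; 1 -0.44 -0.56 -0.46 -0.02 0.14 -0.19; 1 -0.43 -0.57 -0.46 -0.01 0.14 -0.18; 1 -0.41 -0.57 -0.48 -0.02 0.15 -0.19; 1 -0.38 -0.59 -0.48 -0.01 0.14 -0.19; 1 -0.36 -0.59 -0.49 -0.02 0.14 -0.18; 1 -0.34 -0.6 -0.5 -0.01 0.14 -0.19")

```text
clock: 6.88
eef_pos: [0.4801, -0.2661, 0.2393]
tool_rot: [0.947, -0.32, -0.007, 0.019]
force: [0.8, -0.1, -0.5]
finger_gap: 0.0858
```

drive_tool(increments="1 0 0.58 -0.55 0 0 0; 1 0.01 0.58 -0.56 0 0 0; 1 0 0.57 -0.55 0 0 0; 1 0.01 0.58 -0.56 0 0 0; 1 0 0 0 0 0 0")

```text
clock: 7.3
eef_pos: [0.4791, -0.2484, 0.1401]
tool_rot: [0.948, -0.318, -0.005, 0.021]
force: [-1.4, 0.4, -0.0]
finger_gap: 0.0853
```

drive_tool(increments="1 0 0.53 0 0 0 0; 1 0 0.54 0 0 0 0; 1 0 0.53 0 0 0 0; 1 0 0.53 0 0 0 0; 1 0 0.54 0 0 0 0; 1 0 0 0 0 0 0; 1 0 0 0 0 0 0")

```text
clock: 7.88
eef_pos: [0.4784, -0.1854, 0.0962]
tool_rot: [0.947, -0.319, -0.007, 0.021]
force: [-0.4, 0.0, 0.3]
finger_gap: 0.0857
```

```bash
python3 - <<'E'
from h import *
s=bot.sense(); print(s['eef_pos'].tolist(),s['tool_rot'].tolist())
im=bot.capture('wrist'); cv2.imwrite('pics/f1.png',im)
Rg=toolR(1.614,.65); a=Rg[:,1]; h=np.array([.479,-.2005,.107]); print(h+a*.019, eul(Rg.T@q2R(s['tool_rot'])))
E
```

```text
[0.47844243900476224, -0.18537645948181605, 0.09621362548680287] [0.9474670314124465, -0.3191083833932652, -0.007291624549210784, 0.02056444130183197]
[ 0.47834672 -0.18538852  0.09550146] [-7.51653584e-05 -8.12838457e-04  2.47641958e-04]
```

View pics/f1.png

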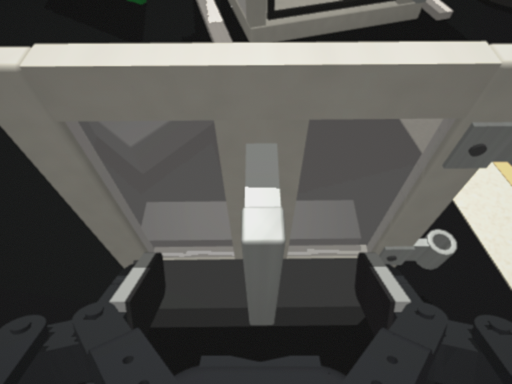

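Close on the bar.

drive_tool(increments="0.3 0 0 0 0 0 0; 0.25 0 0 0 0 0 0; 0.2 0 0 0 0 0 0; 0.15 0 0 0 0 0 0; 0.1 0 0 0 0 0 0; 0 0 0 0 0 0 0; 0 0 0 0 0 0 0; 0 0 0 0 0 0 0; 0 0 0 0 0 0 0", squeeze=110)

```text
clock: 8.68
eef_pos: [0.4783, -0.1846, 0.0949]
tool_rot: [0.948, -0.319, -0.007, 0.021]
force: [-0.0, -2.6, 4.5]
finger_gap: 0.0123
```

```bash
python3 - <<'E'
from h import *
s=bot.sense(); print(s['clock'],s['eef_pos'].tolist(),s['tool_rot'].tolist(),s['force'],s['ft_torque'],s['finger_gap'])
im=bot.capture('wrist'); cv2.imwrite('pics/f2.png',cv2.resize(im,None,fx=1.5,fy=1.5,interpolation=cv2.INTER_CUBIC))
E
```

```text
8.6833 [0.4782981697546595, -0.18457939657384603, 0.09491845040049918] [0.9475869690677079, -0.31874601681637643, -0.007033058492650648, 0.02074726259071639] [-0.01977359 -2.55101592  4.54638747] [-0.54790657  0.04766291  0.12716199] 0.012336269636542815
```

View pics/f2.png

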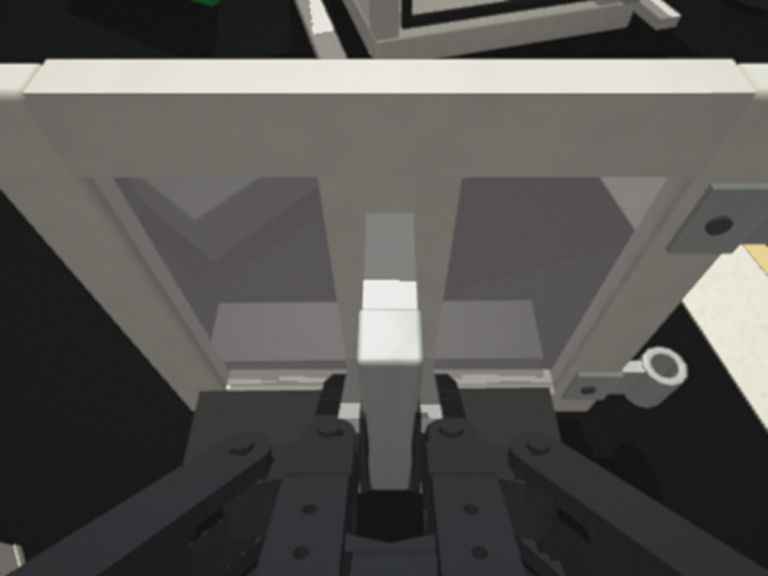

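drive_tool(increments="0 0 -0.1 0.13 0 0 0; 0 0 -0.15 0.2 0 0 0; 0 0 -0.2 0.265 0 0 0; 0 0 -0.2 0.265 0 0 0; 0 0 -0.2 0.265 0 0 0; 0 0 -0.2 0.265 0 0 0; 0 0 -0.2 0.265 0 0 0; 0 0 -0.1 0.13 0 0 0; 0 0 0 0 0 0 0; 0 0 0 0 0 0 0")

```text
clock: 9.57
eef_pos: [0.4782, -0.1843, 0.1619]
tool_rot: [0.948, -0.319, -0.007, 0.021]
force: [-0.0, -0.5, -3.9]
finger_gap: 0.0122
```

```bash
python3 - <<'E'
from h import *
s=bot.sense(); print(s['clock'],s['eef_pos'].tolist(),s['tool_rot'].tolist(),s['force'],s['ft_torque'],s['finger_gap'])
im=bot.capture('wrist'); cv2.imwrite('pics/g1.png',im);cv2.imwrite('pics/g1b.png',cv2.resize(im,None,fx=1.5,fy=1.5,interpolation=cv2.INTER_CUBIC))
for n in ('top','side'): cv2.imwrite(f'pics/g1_{n}.png',bot.capture(n))
E
```

```text
9.5667 [0.47817000737189264, -0.1842922144060973, 0.16190395580832925] [0.9475161577118293, -0.3189452997530296, -0.0070430390340756556, 0.020914641800095158] [-0.01850807 -0.5235097  -3.91392656] [-1.72123352 -0.09045024  0.03638371] 0.012151801679189557
```

View pics/g1b.png

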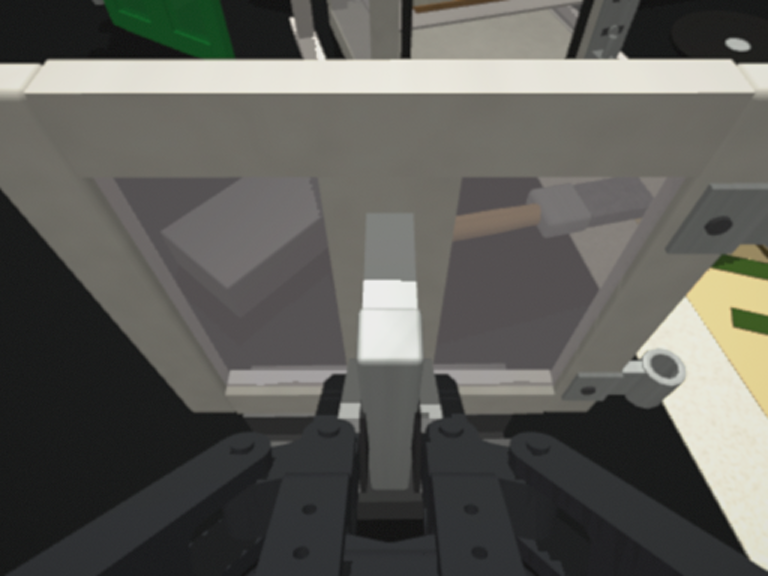

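View pics/g1_side.png

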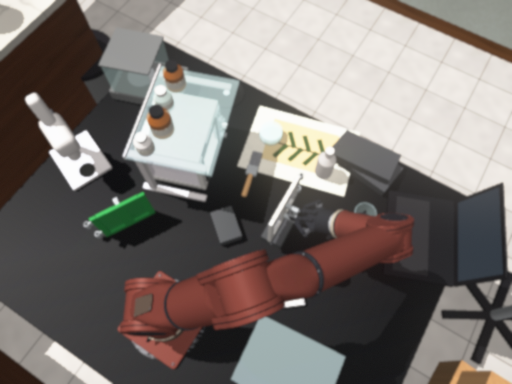

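```bash
python3 - <<'E'
from h import *
im=cv2.imread('pics/g1.png'); r0,c0=215,400
z=cv2.resize(im[r0:r0+75,c0:c0+75],None,fx=8,fy=8,interpolation=cv2.INTER_CUBIC)
for k in range(0,75,5): cv2.line(z,(k*8,0),(k*8,600),(0,120,120) if k%10 else (0,200,200),1); cv2.line(z,(0,k*8),(600,k*8),(0,120,120) if k%10 else (0,200,200),1)
cv2.imwrite('pics/g2.png',z)
E
```

```text
(no output)
```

View pics/g2.png

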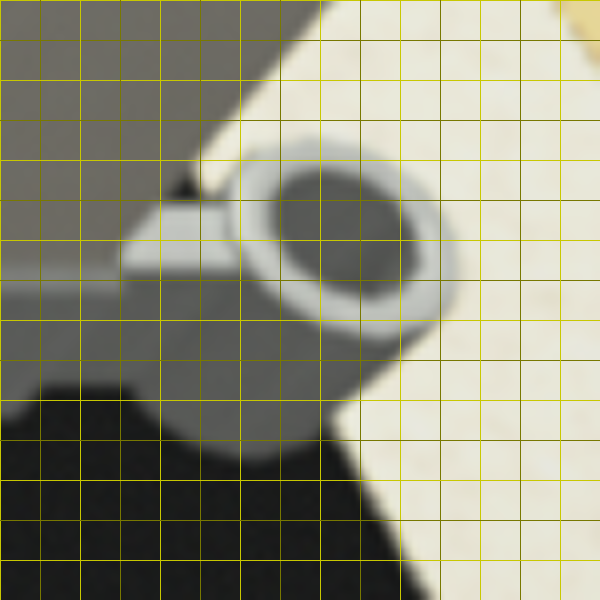

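```bash
cat >> h.py <<'E'
F2=T(q2R([0.9475869690677079,-0.31874601681637643,-0.007033058492650648,0.02074726259071639]),[0.4782981697546595,-0.18457939657384603,0.09491845040049918])
E
python3 - <<'E'
from h import *
c=camT(F2); k=at_z(c,(442.3,244.3),.059); print('kn lo top world in cradle',k)
kt=np.linalg.inv(F2)@np.r_[k,1]; print('in tool',kt[:3])
print('tool yaw/tilt', np.arctan2(F2[1,1],F2[0,1]), np.arcsin(-F2[2,1]),'x-axis yaw',np.arctan2(F2[1,0],F2[0,0])+np.pi/2, 'x z',F2[2,0])
# expectation from grasp: bar at grasp point 19mm behind TCP; door frame
s=bot.sense(); g=F2@[0,-.019,0,1]; print('grasp pt',g[:3],'bar expected', k+R.from_euler('Z',1.614).apply([-.039,.113,.041]))
E
```

```text
kn lo top world in cradle [ 0.58974461 -0.15747067  0.059     ]
in tool [ 0.11252323  0.03940265 -0.0152079 ]
tool yaw/tilt 1.6145356642066357 0.6489760986575195 x-axis yaw 1.614613536917261 x z 0.00010265453938492972
grasp pt [ 0.47896006 -0.19970228  0.1064015 ] bar expected [ 0.47853447 -0.20131477  0.1       ]
```

```bash
cat >> h.py <<'E'
KT=np.array([0.11252323,0.03940265,-0.0152079]); PIN=np.array([.6666,.2076,0])
def tgt(yaw,back,zm,pin=None,tilt=.649,lat=0.):
    """tool pose so low knuckle mouth is at pin - back*Xc, height zm"""
    Rm=toolR(yaw,tilt); X=HUNG[:3,0];Y=HUNG[:3,1]
    K=(PIN if pin is None else pin)-back*X+lat*Y+[0,0,zm+.024]; return K-Rm@KT,Rm
E
python3 - <<'E'
from h import *
s=bot.sense(); p,Rm=tgt(1.959,.05,.084); print(p,s['eef_pos'],s['clock'])
mid=s['eef_pos']+[0,0.0,.012]
pa,Ra=plan(p,Rm,22,0)
E
```

```text
[0.58744256 0.09729114 0.14393053] [ 0.47789896 -0.18408249  0.16123103] 9.7167
0 0.18 0.35 0.23 0 -0.08 0.1; 0 0.2 0.35 0.23 0 -0.08 0.11; 0 0.19 0.34 0.23 0 -0.08 0.1; 0 0.21 0.34 0.23 0 -0.08 0.1; 0 0.21 0.34 0.22 0 -0.08 0.11; 0 0.21 0.34 0.22 0 -0.07 0.1; 0 0.23 0.33 0.22 0 -0.08 0.11; 0 0.23 0.34 0.22 0 -0.08 0.1; 0 0.23 0.32 0.22 0 -0.08 0.1; 0 0.24 0.33 0.21 0 -0.08 0.11; 0 0.25 0.32 0.21 0 -0.08 0.1; 0 0.26 0.32 0.21 0 -0.08 0.1

0 0.25 0.32 0.21 0 -0.08 0.11; 0 0.27 0.31 0.2 0 -0.08 0.1; 0 0.27 0.31 0.2 -0.01 -0.08 0.11; 0 0.28 0.31 0.2 0 -0.07 0.1; 0 0.28 0.3 0.2 0 -0.08 0.1; 0 0.29 0.3 0.2 0 -0.08 0.11; 0 0.29 0.29 0.19 0 -0.08 0.1; 0 0.3 0.29 0.18 0 -0.08 0.1; 0 0.31 0.29 0.19 0 -0.08 0.11; 0 0.31 0.29 0.18 0 -0.08 0.1

max [0.31 0.35 0.23 0.01 0.08 0.11]
```

drive_tool(increments="0 0.18 0.35 0.23 0 -0.08 0.1; 0 0.2 0.35 0.23 0 -0.08 0.11; 0 0.19 0.34 0.23 0 -0.08 0.1; 0 0.21 0.34 0.23 0 -0.08 0.1; 0 0.21 0.34 0.22 0 -0.08 0.11; 0 0.21 0.34 0.22 0 -0.07 0.1; 0 0.23 0.33 0.22 0 -0.08 0.11; 0 0.23 0.34 0.22 0 -0.08 0.1; 0 0.23 0.32 0.22 0 -0.08 0.1; 0 0.24 0.33 0.21 0 -0.08 0.11; 0 0.25 0.32 0.21 0 -0.08 0.1; 0 0.26 0.32 0.21 0 -0.08 0.1")

```text
clock: 10.72
eef_pos: [0.5386, -0.0295, 0.1522]
tool_rot: [0.941, -0.317, -0.037, 0.11]
force: [-0.2, 0.1, -3.6]
finger_gap: 0.0122
```

drive_tool(increments="0 0.25 0.32 0.21 0 -0.08 0.11; 0 0.27 0.31 0.2 0 -0.08 0.1; 0 0.27 0.31 0.2 -0.01 -0.08 0.11; 0 0.28 0.31 0.2 0 -0.07 0.1; 0 0.28 0.3 0.2 0 -0.08 0.1; 0 0.29 0.3 0.2 0 -0.08 0.11; 0 0.29 0.29 0.19 0 -0.08 0.1; 0 0.3 0.29 0.18 0 -0.08 0.1; 0 0.31 0.29 0.19 0 -0.08 0.11; 0 0.31 0.29 0.18 0 -0.08 0.1; 0 0 0 0 0 0 0; 0 0 0 0 0 0 0")

```text
clock: 11.72
eef_pos: [0.5878, 0.099, 0.1443]
tool_rot: [0.93, -0.313, -0.062, 0.184]
force: [0.3, -0.3, -3.9]
finger_gap: 0.0123
```

```bash
python3 - <<'E'
from h import *
s=bot.sense(); print(s['clock'],s['eef_pos'].tolist(),s['tool_rot'].tolist(),s['force'],s['ft_torque'],s['finger_gap'],s['joint_positions'])
im=bot.capture('wrist'); cv2.imwrite('pics/h1.png',im);cv2.imwrite('pics/h1b.png',cv2.resize(im,None,fx=1.5,fy=1.5,interpolation=cv2.INTER_CUBIC))
for n in ('top','side'): cv2.imwrite(f'pics/h1_{n}.png',bot.capture(n))
r0,c0=150,362
z=cv2.resize(im[r0:r0+120,c0:c0+150],None,fx=5,fy=5,interpolation=cv2.INTER_CUBIC)
cv2.imwrite('pics/h2.png',z)
E
```

```text
11.7167 [0.5877882956414259, 0.09896379434689724, 0.14425603395690811] [0.9297347930115656, -0.31282646405093695, -0.06237769527084007, 0.1839615209380141] [ 0.28632523 -0.26986163 -3.8768631 ] [-1.61595944 -0.58837298  0.03119689] 0.012294158407712329 [ 0.56414599  0.72820864 -0.57432353  1.46404603 -0.44788153  1.48517899
  0.56530284]
```

View pics/h1b.png

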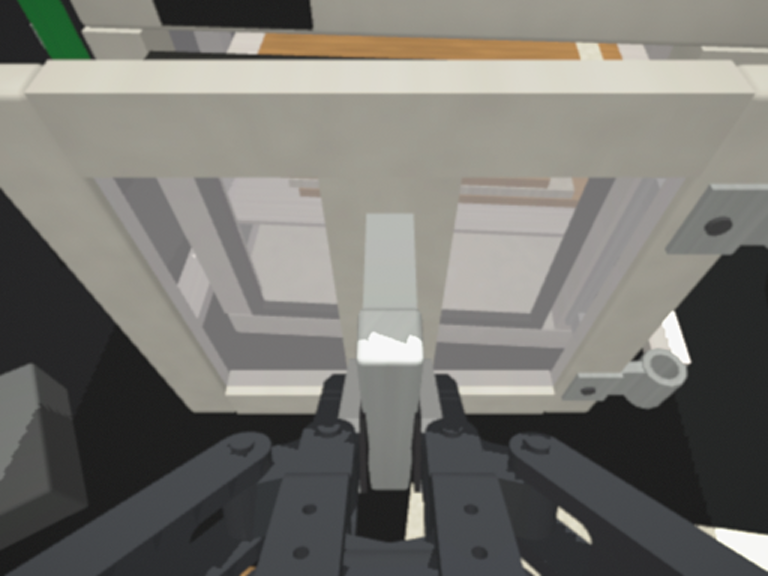

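View pics/h2.png

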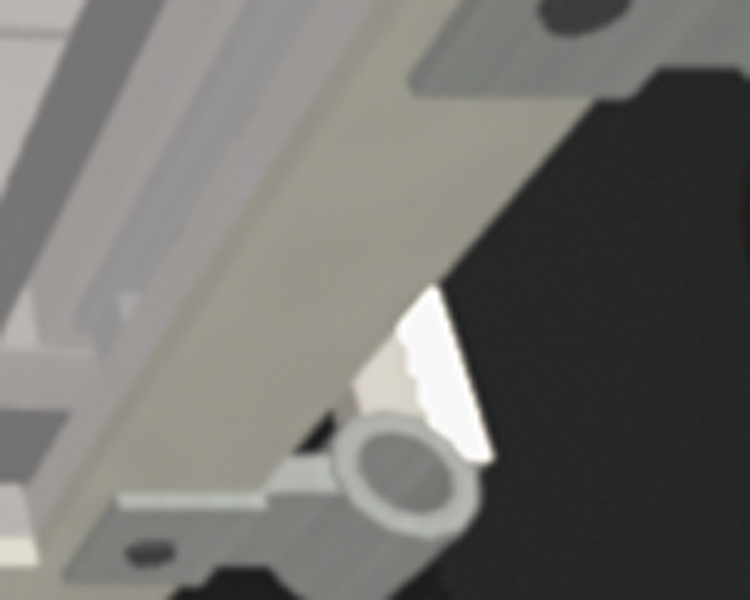

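View pics/h1_top.png

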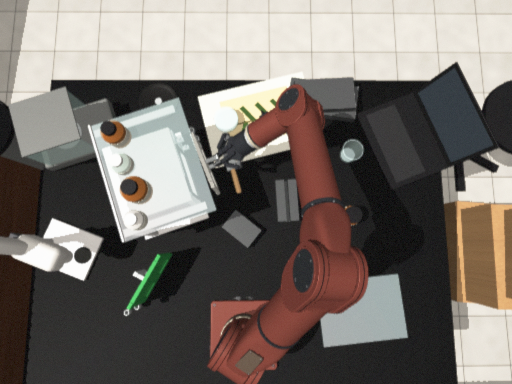

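drive_tool(increments="0 0 0 0 0 0 0; 0 0 0 0 0 0 0")

```text
clock: 12.03
eef_pos: [0.5879, 0.0964, 0.1442]
tool_rot: [0.93, -0.314, -0.062, 0.182]
force: [0.6, -0.5, -4.2]
finger_gap: 0.0123
```

```bash
python3 - <<'E'
from h import *
for i in range(4):
    s=bot.sense(); print(s['clock'],s['eef_pos'].round(5),s['joint_velocities'].round(3),np.round(s['tool_rot'],4)); bot.camera_params('top'); bot.capture('top')
E
```

```text
12.0333 [0.58789 0.09643 0.14419] [-0.    -0.001 -0.003  0.001 -0.002 -0.001  0.   ] [ 0.9299 -0.3135 -0.0617  0.1822]
12.0833 [0.58789 0.09659 0.14426] [-0.001  0.001 -0.001  0.001 -0.    -0.002 -0.001] [ 0.9299 -0.3135 -0.0618  0.1823]
12.1333 [0.58785 0.09671 0.14428] [-0.003 -0.002 -0.004  0.001  0.    -0.     0.   ] [ 0.9299 -0.3134 -0.0618  0.1823]
12.1833 [0.58785 0.09685 0.14429] [-0.003 -0.    -0.002  0.001 -0.001  0.001  0.   ] [ 0.9299 -0.3134 -0.0618  0.1824]
```

```bash
python3 - <<'E'
from h import *
s=bot.sense(); p,Rm=tgt(1.959,0,.082); print(p)
plan(p,Rm,9,0)
E
```

```text
[0.5708529  0.14445875 0.14193053]
0 0.01 0.15 0.11 0 0 0; 0 0.01 0.16 0.1 0 0 0; 0 0 0.15 0.11 0 0 0; 0 0.01 0.16 0.1 0 0 0; 0 0.01 0.15 0.11 0.01 0 0; 0 0.01 0.15 0.11 0 0 0; 0 0.01 0.16 0.1 0 0 0; 0 0.01 0.15 0.11 0 0 0.01; 0 0 0.16 0.1 0 0 0

max [0.01 0.16 0.11 0.01 0.   0.01]
```

drive_tool(increments="0 0.01 0.15 0.11 0 0 0; 0 0.01 0.16 0.1 0 0 0; 0 0 0.15 0.11 0 0 0; 0 0.01 0.16 0.1 0 0 0; 0 0.01 0.15 0.11 0.01 0 0; 0 0.01 0.15 0.11 0 0 0; 0 0.01 0.16 0.1 0 0 0; 0 0.01 0.15 0.11 0 0 0.01; 0 0 0.16 0.1 0 0 0; 0 0 0 0 0 0 0; 0 0 0 0 0 0 0; 0 0 0 0 0 0 0")

```text
clock: 13.23
eef_pos: [0.5708, 0.1444, 0.1417]
tool_rot: [0.93, -0.313, -0.062, 0.183]
force: [1.2, -0.8, -4.8]
finger_gap: 0.0121
```

```bash
python3 - <<'E'
from h import *
s=bot.sense(); print(s['clock'],s['eef_pos'].tolist(),s['force'],s['ft_torque'],s['joint_velocities'].round(3))
im=bot.capture('wrist'); cv2.imwrite('pics/i1.png',im);cv2.imwrite('pics/i1b.png',cv2.resize(im,None,fx=1.5,fy=1.5,interpolation=cv2.INTER_CUBIC))
r0,c0=150,362
z=cv2.resize(im[r0:r0+120,c0:c0+150],None,fx=5,fy=5,interpolation=cv2.INTER_CUBIC)
cv2.imwrite('pics/i2.png',z)
s=bot.sense();p,Rm=tgt(1.959,0,.082); print(p-s['eef_pos'],eul(Rm.T@q2R(s['tool_rot'])))
E
```

```text
13.2333 [0.5707999452655146, 0.1444254994309035, 0.14169870209423924] [ 1.1958113  -0.79251091 -4.77125803] [-1.64419189 -0.63038242 -0.02608089] [ 0.003  0.002  0.003 -0.004  0.001 -0.     0.002]
[-6.15296924e-05  2.15902515e-04  2.81465673e-04] [ 0.00031728 -0.0002165  -0.00023322]
```

View pics/i1b.png

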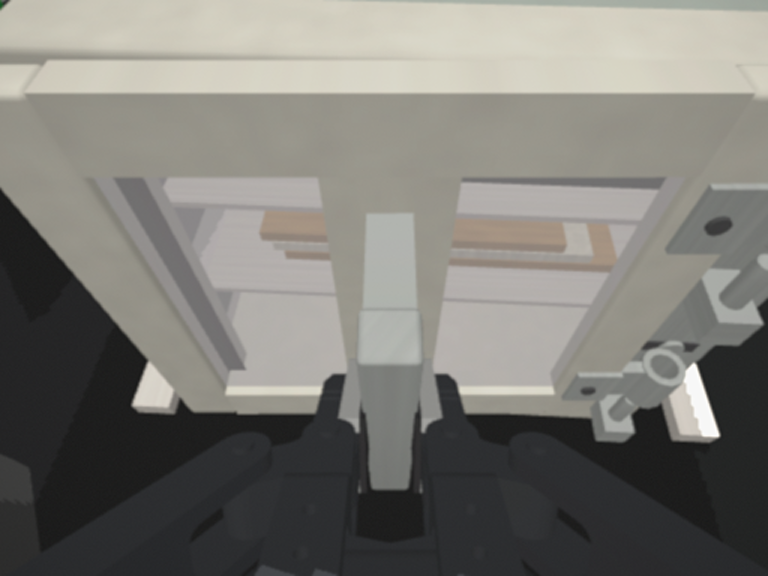

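View pics/i2.png

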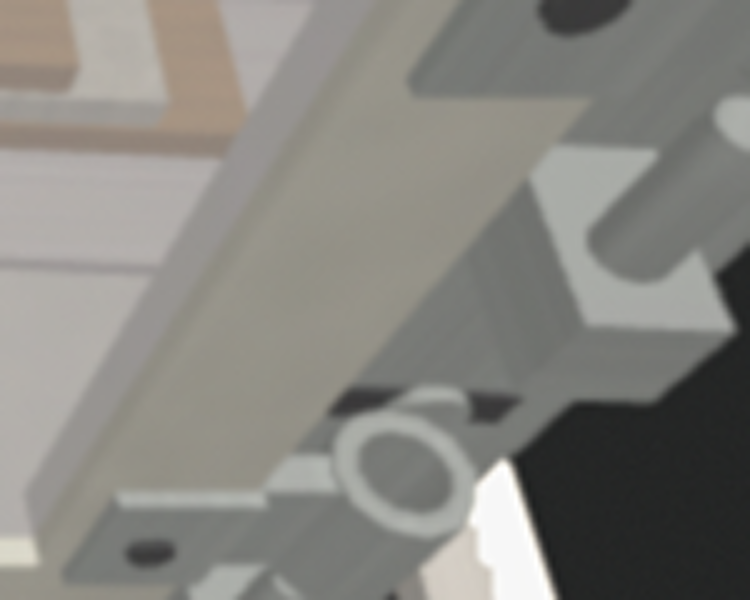

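```bash
cat >> h.py <<'E'
def overlay(img,c,items,f,r0,c0,h,w,out):
    z=cv2.resize(img[r0:r0+h,c0:c0+w],None,fx=f,fy=f,interpolation=cv2.INTER_CUBIC)
    t=np.linspace(0,2*np.pi,40)
    for P,r,col in items:
        q=proj(c,np.c_[P[0]+r*np.cos(t),P[1]+r*np.sin(t),P[2]+0*t])
        q=(q-[c0,r0]+.5)*f-.5
        cv2.polylines(z,[np.round(q*8).astype(np.int32)],True,col,1,cv2.LINE_AA,3)
    cv2.imwrite(out,z)
E
python3 - <<'E'
from h import *
im=cv2.imread('pics/i1.png'); c=cam('wrist'); s=bot.sense(); M=T(q2R(s['tool_rot']),s['eef_pos'])
k=(M@np.r_[KT,1])[:3]; print(k,s['clock'])
it=[]
for z,r in ((.052,.004),(.066,.004),(.072,.0034),(.154,.004),(.168,.004),(.174,.0034)): it.append((PIN+[0,0,z],r,(0,0,255)))
for dz,r in ((0,.009),(0,.0055),(-.024,.009),(-.024,.0055)): it.append((k+[0,0,dz],r,(0,255,0)))
overlay(im,c,it,5,170,380,120,130,'pics/i3.png')
E
```

```text
[0.66663983 0.20741281 0.10571119] 13.2833
```

View pics/i3.png

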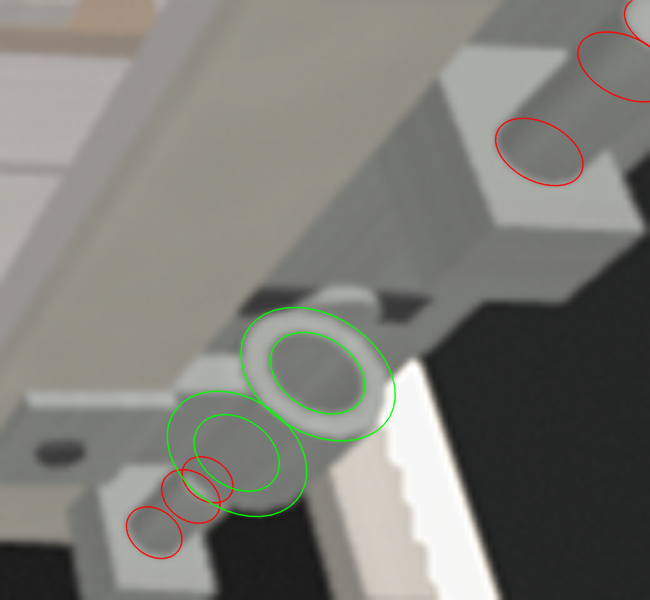

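drive_tool(increments="0 0 0.04 -0.053 0 0 0; 0 0 0.04 -0.053 0 0 0; 0 0 0.04 -0.053 0 0 0; 0 0 0.04 -0.053 0 0 0; 0 0 0.04 -0.053 0 0 0; 0 0 0.04 -0.053 0 0 0; 0 0 0 0 0 0 0; 0 0 0 0 0 0 0")

```text
clock: 13.95
eef_pos: [0.5706, 0.1447, 0.1297]
tool_rot: [0.93, -0.313, -0.062, 0.183]
force: [-0.3, 0.8, -3.9]
finger_gap: 0.0124
```

drive_tool(increments="0 0 0.04 -0.053 0 0 0; 0 0 0.04 -0.053 0 0 0; 0 0 0 0 0 0 0; 0 0 0 0 0 0 0")

```text
clock: 14.28
eef_pos: [0.5706, 0.1447, 0.1257]
tool_rot: [0.93, -0.313, -0.062, 0.183]
force: [1.3, 0.5, -3.7]
finger_gap: 0.0122
```

```bash
cat >> h.py <<'E'
def chk(name):
    s=bot.sense(); im=bot.capture('wrist'); cv2.imwrite(f'pics/{name}.png',im); c=cam('wrist'); M=T(q2R(s['tool_rot']),s['eef_pos'])
    k=(M@np.r_[KT,1])[:3]; print(s['clock'],'mouth-pin(cab x,y mm)',1e3*(k-PIN)@HUNG[:3,0],1e3*(k-PIN)@HUNG[:3,1],'mouth z',1e3*(k[2]-.024),'F',s['force'].round(1),'M',s['ft_torque'].round(2),'gap',round(s['finger_gap'],4))
    print('yaw',np.arctan2(M[1,0],M[0,0])+np.pi/2,'tilt',np.arcsin(-M[2,1]),'p',s['eef_pos'].round(4))
    it=[(PIN+[0,0,z],r,(0,0,255)) for z,r in ((.052,.004),(.066,.004),(.072,.0034),(.154,.004),(.168,.004),(.174,.0034))]
    it+=[(k+[0,0,dz],r,(0,255,0)) for dz,r in ((0,.009),(0,.0055),(-.024,.009))]
    overlay(im,c,it,5,170,380,120,130,f'pics/{name}o.png')
E
python3 -c "
from h import *
chk('j1')"
```

```text
14.2833 mouth-pin(cab x,y mm) 0.41260467457213545 0.20258144011804208 mouth z 65.72394756357735 F [ 1.3  0.5 -3.7] M [-1.54 -0.67 -0.  ] gap 0.0122
yaw 1.959989534022882 tilt 0.6487156156419867 p [0.5706 0.1447 0.1257]
```

View pics/j1o.png

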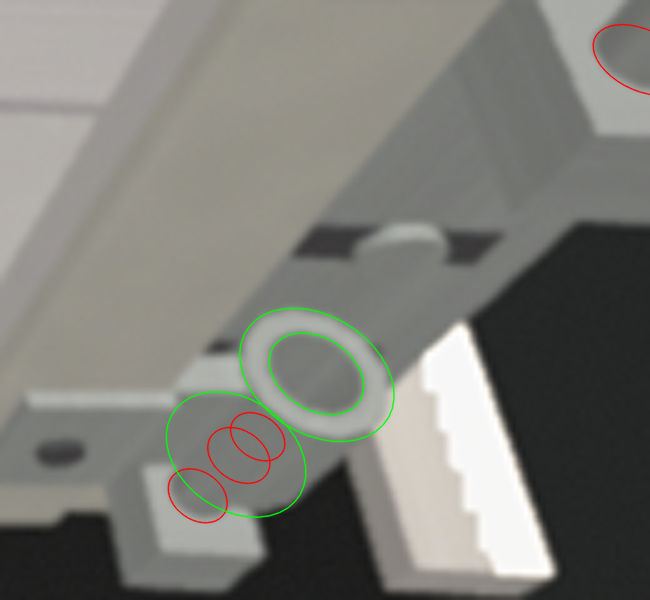

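drive_tool(increments="0 0 0.04 -0.053 0 0 0; 0 0 0.04 -0.053 0 0 0; 0 0 0.04 -0.053 0 0 0; 0 0 0 0 0 0 0; 0 0 0 0 0 0 0")

```text
clock: 14.75
eef_pos: [0.5706, 0.1447, 0.1197]
tool_rot: [0.93, -0.313, -0.061, 0.183]
force: [0.0, 0.4, -4.2]
finger_gap: 0.0118
```

drive_tool(increments="0 0 0.03 -0.04 0 0 0; 0 0 0.03 -0.04 0 0 0; 0 0 0 0 0 0 0; 0 0 0 0 0 0 0")

```text
clock: 15.08
eef_pos: [0.5706, 0.1447, 0.1167]
tool_rot: [0.93, -0.313, -0.062, 0.183]
force: [0.4, 0.3, -4.7]
finger_gap: 0.0122
```

```bash
python3 -c "
from h import *
chk('j2')"
```

```text
15.0833 mouth-pin(cab x,y mm) 0.40327339360643055 0.18438000119560477 mouth z 56.78487780133195 F [ 0.4  0.3 -4.7] M [-1.57 -0.64  0.  ] gap 0.0122
yaw 1.9600873597764084 tilt 0.6487548256606761 p [0.5706 0.1447 0.1167]
```

Going on in 1 mm rows till the weight is taken off.

drive_tool(increments="0 0 0.02 -0.0265 0 0 0; 0 0 0.02 -0.0265 0 0 0; 0 0 0.02 -0.0265 0 0 0; 0 0 0 0 0 0 0; 0 0 0 0 0 0 0")

```text
clock: 15.55
eef_pos: [0.5706, 0.1447, 0.1138]
tool_rot: [0.93, -0.313, -0.062, 0.183]
force: [0.2, 0.3, -4.4]
finger_gap: 0.0123
```

drive_tool(increments="0 0 0.02 -0.0265 0 0 0; 0 0 0 0 0 0 0; 0 0 0 0 0 0 0")

```text
clock: 15.8
eef_pos: [0.5706, 0.1447, 0.1128]
tool_rot: [0.93, -0.313, -0.062, 0.183]
force: [-0.6, -0.7, -3.7]
finger_gap: 0.0121
```

```bash
python3 -c "
from h import *
chk('j3')"
```

```text
15.8 mouth-pin(cab x,y mm) 0.3980647784408367 0.15865496024859432 mouth z 52.88322146079472 F [-0.6 -0.7 -3.7] M [-1.61 -0.6  -0.02] gap 0.0121
yaw 1.9600810364292487 tilt 0.6488087605448816 p [0.5706 0.1447 0.1128]
```

View pics/j3o.png

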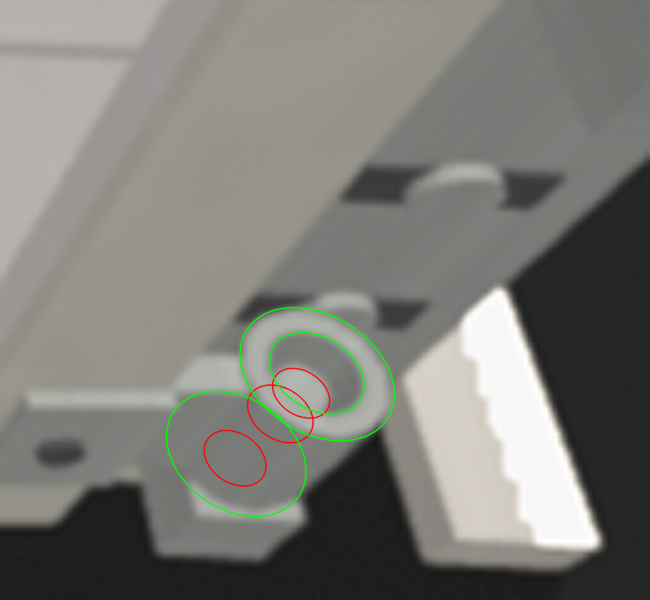

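drive_tool(increments="0 0 0.01 -0.013 0 0 0; 0 0 0.01 -0.013 0 0 0; 0 0 0 0 0 0 0; 0 0 0 0 0 0 0")

```text
clock: 16.18
eef_pos: [0.5707, 0.1447, 0.112]
tool_rot: [0.93, -0.313, -0.062, 0.183]
force: [-0.5, -0.3, -3.5]
finger_gap: 0.0122
```

drive_tool(increments="0 0 0.01 -0.013 0 0 0; 0 0 0.01 -0.013 0 0 0; 0 0 0 0 0 0 0; 0 0 0 0 0 0 0")

```text
clock: 16.52
eef_pos: [0.5709, 0.1448, 0.1113]
tool_rot: [0.93, -0.313, -0.062, 0.183]
force: [-0.6, -0.2, 0.8]
finger_gap: 0.0123
```

```bash
python3 -c "
from h import *
chk('j4')"
```

```text
16.5167 mouth-pin(cab x,y mm) 0.46284465375541645 -0.12172410391539239 mouth z 51.456710069688484 F [-0.6 -0.2  0.8] M [-0.63 -0.64  0.05] gap 0.0123
yaw 1.9600494727337512 tilt 0.6485409587750902 p [0.5709 0.1448 0.1113]
```

```bash
cat >> h.py <<'E'
def swing(dyaw,n,grip,dz=0):
    s=bot.sense(); p=s['eef_pos'];Rr=q2R(s['tool_rot']); k=p+Rr@KT; Z=R.from_euler('Z',dyaw).as_matrix()
    # chord per-step
    pc,Rc=p,Rr; 
    rows=[]
    for i in range(1,n+1):
        Zi=R.from_euler('Z',dyaw*i/n).as_matrix(); pt=k+Zi@(p-k)+[0,0,dz*i/n]; Rt=Zi@Rr
        dp=np.round(Rc.T@(pt-pc)/.03,3); dw=np.round(R.from_matrix(Rc.T@Rt).as_rotvec()/.12,3)
        rows.append(np.r_[grip,dp,dw]); pc=pc+Rc@dp*.03; Rc=Rc@R.from_rotvec(dw*.12).as_matrix()
    print('; '.join(' '.join('%g'%(v+0.) for v in r) for r in rows))
E
python3 -c "
from h import *
swing(-.04,6,0,-.0004)"
```

```text
0 -0.005 0.021 0.013 0 0.034 -0.044; 0 -0.005 0.022 0.014 0 0.033 -0.045; 0 -0.005 0.021 0.013 0 0.034 -0.044; 0 -0.004 0.021 0.013 0 0.033 -0.044; 0 -0.005 0.021 0.014 0 0.034 -0.044; 0 -0.005 0.022 0.013 0 0.033 -0.045
```

drive_tool(increments="0 -0.005 0.021 0.013 0 0.034 -0.044; 0 -0.005 0.022 0.014 0 0.033 -0.045; 0 -0.005 0.021 0.013 0 0.034 -0.044; 0 -0.004 0.021 0.013 0 0.033 -0.044; 0 -0.005 0.021 0.014 0 0.034 -0.044; 0 -0.005 0.022 0.013 0 0.033 -0.045; 0 0 0 0 0 0 0; 0 0 0 0 0 0 0; 0 0 0 0 0 0 0")

```text
clock: 17.32
eef_pos: [0.5683, 0.1487, 0.1108]
tool_rot: [0.933, -0.314, -0.056, 0.165]
force: [-0.7, -1.8, 5.0]
finger_gap: 0.0123
```

```bash
python3 -c "
from h import *
chk('k1')
swing(-.012,3,0,0)
im=cv2.imread('pics/k1.png'); cv2.imwrite('pics/k1b.png',cv2.resize(im,None,fx=1.5,fy=1.5))"
```

```text
17.3167 mouth-pin(cab x,y mm) 0.5118845504912339 -0.003829479527965246 mouth z 50.880294691096914 F [-0.7 -1.8  5. ] M [ 0.05 -0.67  0.01] gap 0.0123
yaw 1.9202262095405536 tilt 0.6486580703013687 p [0.5683 0.1487 0.1108]
0 -0.003 0.012 0.009 0 0.02 -0.027; 0 -0.003 0.012 0.009 0 0.02 -0.026; 0 -0.003 0.012 0.009 0 0.02 -0.027
```

View pics/k1b.png

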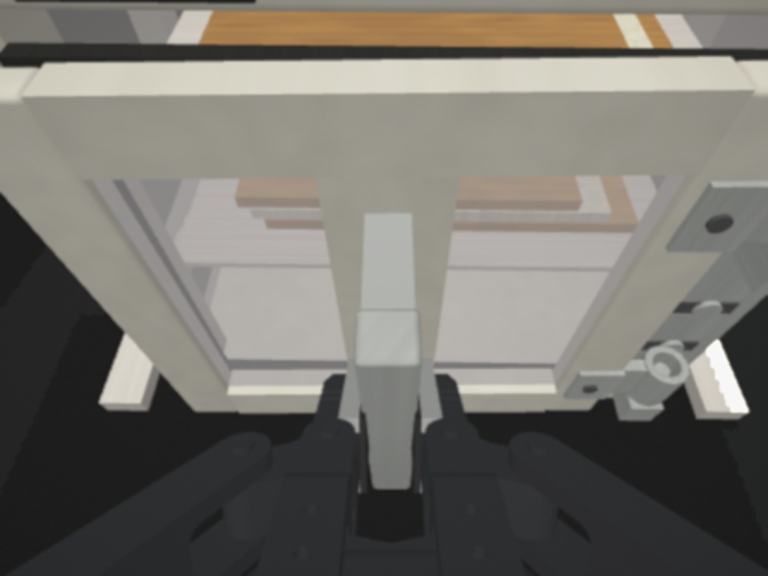

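drive_tool(increments="0 -0.003 0.012 0.009 0 0.02 -0.027; 0 -0.003 0.012 0.009 0 0.02 -0.026; 0 0 0 0 0 0 0; 0 0 0 0 0 0 0")

```text
clock: 17.7
eef_pos: [0.5678, 0.1494, 0.1106]
tool_rot: [0.934, -0.314, -0.054, 0.161]
force: [0.2, -1.4, 5.0]
finger_gap: 0.0123
```

drive_tool(increments="0 -0.003 0.012 0.009 0 0.02 -0.027; 0 0 0 0 0 0 0; 0 0 0 0 0 0 0")

```text
clock: 17.95
eef_pos: [0.5676, 0.1498, 0.1105]
tool_rot: [0.934, -0.314, -0.054, 0.159]
force: [-0.0, -1.3, 4.0]
finger_gap: 0.0123
```

```bash
python3 -c "
from h import *
chk('k2')
swing(-.008,2,0,0)
im=cv2.imread('pics/k2.png'); cv2.imwrite('pics/k2b.png',cv2.resize(im,None,fx=1.5,fy=1.5))"
```

```text
17.95 mouth-pin(cab x,y mm) 0.4522104413014316 -0.0036626043958661357 mouth z 50.66391299703595 F [-0.  -1.3  4. ] M [ 0.13 -0.83 -0.17] gap 0.0123
yaw 1.907950354164766 tilt 0.6487984539495767 p [0.5676 0.1498 0.1105]
0 -0.003 0.012 0.009 0 0.02 -0.027; 0 -0.003 0.012 0.009 0 0.02 -0.026
```

View pics/k2b.png

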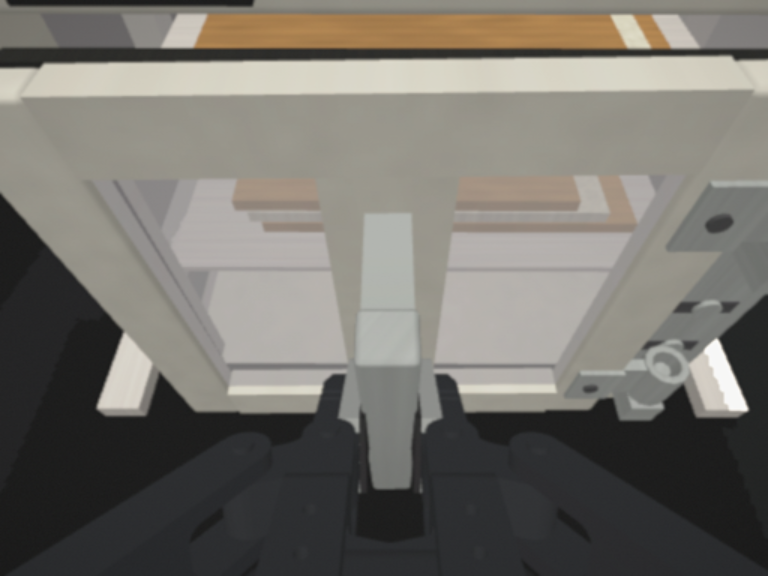

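drive_tool(increments="0 -0.003 0.012 0.009 0 0.02 -0.027; 0 0 0 0 0 0 0; 0 0 0 0 0 0 0")

```text
clock: 18.25
eef_pos: [0.5673, 0.1502, 0.1105]
tool_rot: [0.935, -0.314, -0.053, 0.157]
force: [1.0, 0.2, 4.1]
finger_gap: 0.0121
```

drive_tool(increments="0 -0.003 0.012 0.009 0 0.02 -0.027; 0 0 0 0 0 0 0; 0 0 0 0 0 0 0")

```text
clock: 18.5
eef_pos: [0.5671, 0.1506, 0.1105]
tool_rot: [0.935, -0.314, -0.052, 0.155]
force: [1.6, -0.2, 3.9]
finger_gap: 0.012
```

```bash
python3 -c "
from h import *
chk('k3')"
```

```text
18.5 mouth-pin(cab x,y mm) 0.43376367644341846 0.03969031572048263 mouth z 50.602994039398006 F [ 1.6 -0.2  3.9] M [ 0.17 -0.96 -0.29] gap 0.012
yaw 1.8998265711671374 tilt 0.6488467823041615 p [0.5671 0.1506 0.1105]
```

drive_tool(increments="0 -0.003 0.012 0.009 0 0.02 -0.027; 0 0 0 0 0 0 0; 0 0 0 0 0 0 0")

```text
clock: 18.8
eef_pos: [0.567, 0.1508, 0.1105]
tool_rot: [0.935, -0.315, -0.052, 0.153]
force: [2.3, -1.3, 4.4]
finger_gap: 0.0121
```

```bash
python3 -c "
from h import *
chk('k4')
for n in ('top','side'):
    im=bot.capture(n); cv2.imwrite(f'pics/k4{n}.png',im)
    r,c=((90,120) if n=='top' else (60,110)); cv2.imwrite(f'pics/k4{n}z.png',cv2.resize(im[r:r+140,c:c+150],None,fx=4,fy=4,interpolation=cv2.INTER_CUBIC))
"
```

```text
18.8 mouth-pin(cab x,y mm) 0.1814700215169957 -0.0266238169428131 mouth z 50.61493226565843 F [ 2.3 -1.3  4.4] M [ 0.12 -1.07 -0.31] gap 0.0121
yaw 1.8955885598703683 tilt 0.6490980121148215 p [0.567  0.1508 0.1105]
```

View pics/k4topz.png

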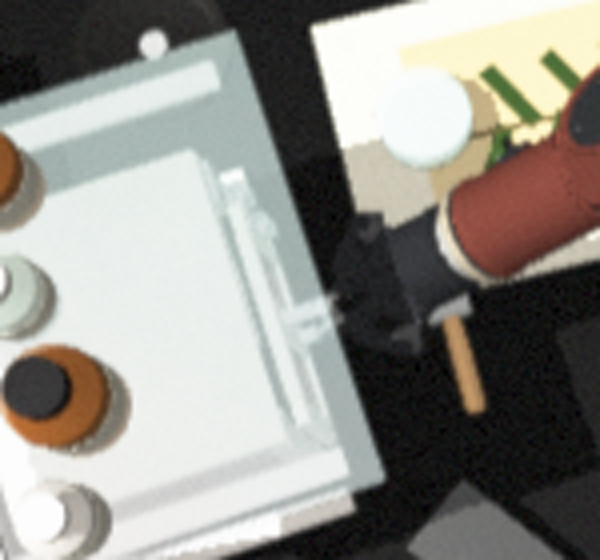

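View pics/k4.png

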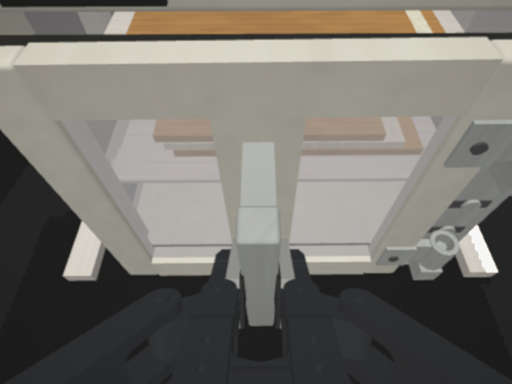

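drive_tool(increments="0 0 0 0 0 0 0; 0 0 0 0 0 0 0; 0 0 0 0 0 0 0", squeeze=20)

```text
clock: 19.2
eef_pos: [0.5669, 0.1508, 0.1105]
tool_rot: [0.935, -0.315, -0.052, 0.153]
force: [0.9, -1.9, 4.7]
finger_gap: 0.0121
```

drive_tool(increments="0.2 0 0 0 0 0 0; 0.25 0 0 0 0 0 0; 0.3 0 0 0 0 0 0; 0.35 0 0 0 0 0 0; 0.4 0 0 0 0 0 0; 0.5 0 0 0 0 0 0; 0.5 0 0 0 0 0 0; 0.5 0 0 0 0 0 0")

```text
clock: 19.87
eef_pos: [0.5668, 0.1509, 0.1104]
tool_rot: [0.935, -0.315, -0.052, 0.153]
force: [-0.1, -0.4, -0.2]
finger_gap: 0.0429
```

```bash
python3 -c "
from h import *
chk('l1')
"
```

```text
19.8667 mouth-pin(cab x,y mm) 0.41256424595136737 0.18048699673045238 mouth z 50.52361368857489 F [-0.1 -0.4 -0.2] M [-0.77 -0.24 -0.  ] gap 0.0429
yaw 1.896033884066621 tilt 0.6488431218150479 p [0.5668 0.1509 0.1104]
```

View pics/l1.png

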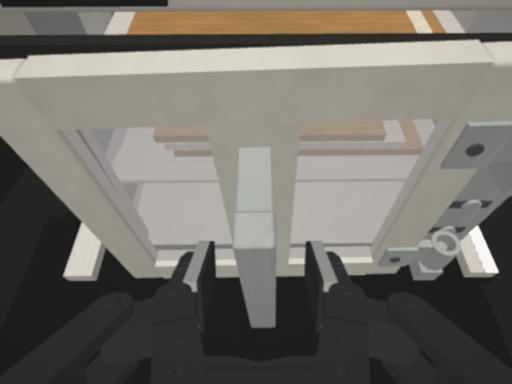

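drive_tool(increments="0.5 0 -0.2 0 0 0 0; 0.5 0 -0.3 0 0 0 0; 0.5 0 -0.4 0 0 0 0; 0.5 0 -0.5 0 0 0 0; 0.5 0 -0.5 0 0 0 0; 0.5 0 -0.5 0 0 0 0; 0.5 0 -0.5 0.05 0 0 0; 0.5 0 -0.5 0.05 0 0 0; 0.5 0 -0.4 0.05 0 0 0; 0.5 0 0 0 0 0 0; 0.5 0 0 0 0 0 0")

```text
clock: 20.83
eef_pos: [0.5955, 0.0667, 0.1833]
tool_rot: [0.935, -0.315, -0.052, 0.153]
force: [-0.6, 0.7, -0.2]
finger_gap: 0.0429
```

```bash
python3 -c "
from h import *
s=bot.sense(); print(s['clock'],s['eef_pos'].tolist(),s['tool_rot'].tolist(),s['joint_velocities'].round(3))
im=bot.capture('wrist'); cv2.imwrite('pics/m1.png',im)
cv2.imwrite('pics/m1b.png',cv2.resize(im,None,fx=1.55,fy=1.55,interpolation=cv2.INTER_CUBIC))
"
```

```text
20.8333 [0.5954529959954197, 0.06671577827061478, 0.1832746312965132] [0.9353254029652499, -0.31488097112373176, -0.05199482583223979, 0.15268563350473904] [-0.013  0.01  -0.009  0.034 -0.    -0.011  0.001]
```

View pics/m1b.png

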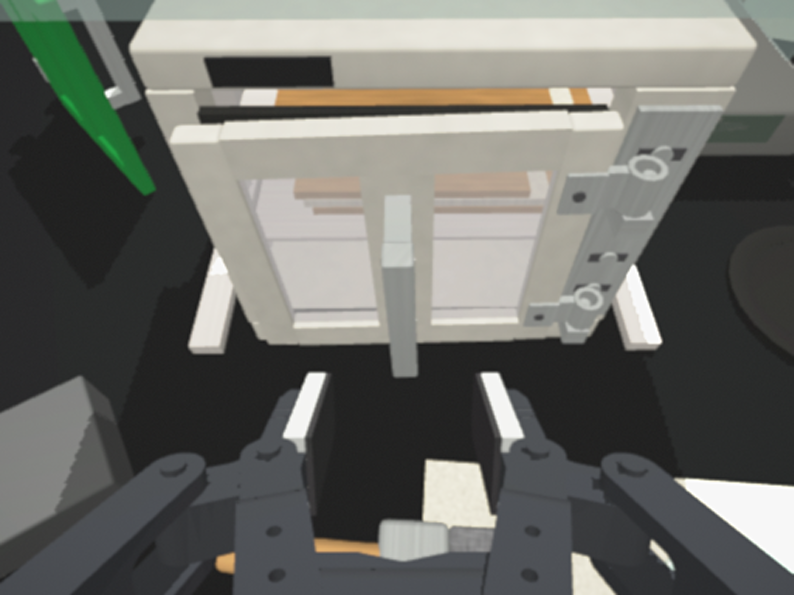

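```bash
python3 - <<'E'
from h import *
im=cv2.imread('pics/m1.png')
for i,(r0,c0) in enumerate([(60,95),(55,310)]):
    z=cv2.resize(im[r0:r0+150,c0:c0+150],None,fx=4,fy=4,interpolation=cv2.INTER_CUBIC)
    for k in range(0,150,10):
        p=k*4; cv2.putText(z,str(c0+k),(p,10),0,.32,(0,0,255)); cv2.putText(z,str(r0+k),(0,p+4),0,.32,(0,0,255)); cv2.line(z,(p,12),(p,16),(0,0,255))
    cv2.imwrite(f'pics/m2_{i}.png',z)
E
```

```text
(no output)
```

View pics/m2_0.png

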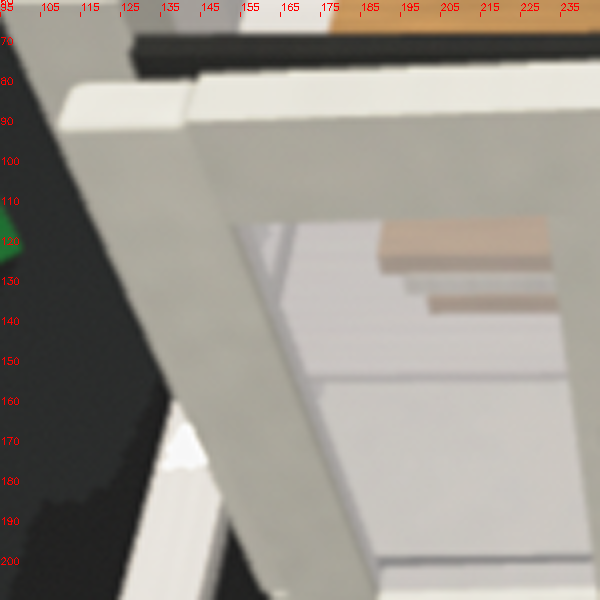

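View pics/m2_1.png

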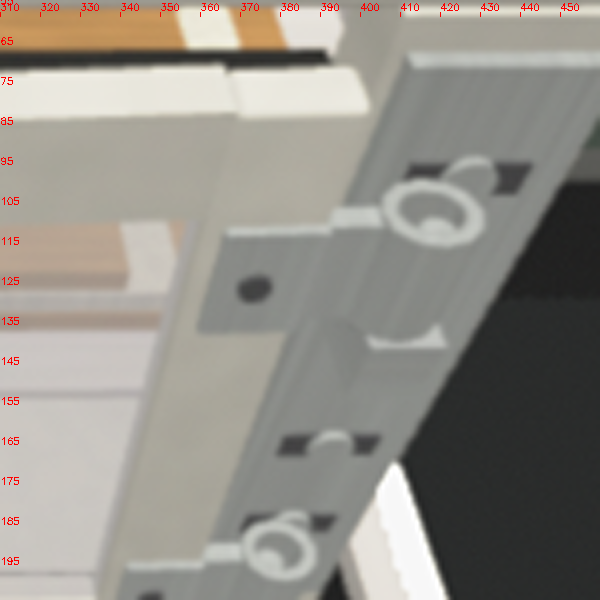

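```bash
cat >> h.py <<'E'
from scipy.optimize import least_squares
def doorfit(M,obj,px):
    c=camT(M)
    obj=np.array(obj)/1000; px=np.array(px)
    def f(v):
        Rm=R.from_euler('ZYX',v[:3]).as_matrix(); return (proj(c,obj@Rm.T+v[3:])-px).ravel()
    r=least_squares(f,[1.909,0,0,.558,.173,.032]); 
    v=r.x; print('PnP yaw %.4f pitch %.4f roll %.4f org %s'%(*v[:3],v[3:].round(4)),'res',np.abs(r.fun).max().round(2))
    # constrained: knuckle low mouth z=.052 within play, pitch 0
    def g(w):
        yaw,pit,roll,x,y=w; Rm=R.from_euler('ZYX',[yaw,pit,roll]).as_matrix(); km=np.array([x,y,.052])
        return np.r_[(proj(c,(obj-[-.003,-.113,.02])@Rm.T+km)-px).ravel()/.5,(x-PIN[0])/.001,(y-PIN[1])/.001,pit/.015]
    r=least_squares(g,[1.909,0,0,PIN[0],PIN[1]]); J=np.linalg.inv(r.jac.T@r.jac)
    print('con yaw %.4f(+-%.4f) pitch %.4f roll %.4f kn %s'%(r.x[0],J[0,0]**.5,r.x[1],r.x[2],r.x[3:].round(4)),'res px',(r.fun[:-3]*.5).reshape(-1,2).round(1).tolist())
OBJ=[(-6,95,170),(6,95,170),(-6,-95,170),(6,-95,170),(-3,-113,146),(-3,-113,44),(-49,7,137),(-49,-7,137)]
E
python3 - <<'E'
from h import *
M=T(q2R([0.9353254029652499,-0.31488097112373176,-0.05199482583223979,0.15268563350473904]),[0.5954529959954197,0.06671577827061478,0.1832746312965132])
px=np.array([(109.5,92.75),(113,81),(402.5,82.5),(399.5,71.75),(418.25,108.25),(379.75,192.5),(248.1,170),(267.2,169.4)])-.4
doorfit(M,OBJ,px)
c=camT(M)
# expected px if shut, with sag roll 0 / .02
for yaw,roll in ((1.909,0),(1.909,.03),(1.93,.03),(1.95,.03)):
    Rm=R.from_euler('ZYX',[yaw,0,roll]).as_matrix(); print(yaw,roll,proj(c,(np.array(OBJ)/1000-[-.003,-.113,.02])@Rm.T+PIN+[0,0,.052])[[0,2,5]].round(1).tolist())
E
```

```text
PnP yaw 1.9045 pitch 0.0137 roll -0.0322 org [0.5617 0.1756 0.026 ] res 1.39
con yaw 1.8931(+-0.0025) pitch 0.0061 roll -0.0443 kn [0.67   0.2091] res px [[-0.9, -0.7], [0.4, -0.3], [1.6, -1.3], [0.0, -1.9], [0.4, -1.1], [1.5, -0.0], [-2.8, 1.5], [-0.3, 1.6]]
1.909 0 [[105.1, 83.9], [409.7, 81.1], [378.2, 192.5]]
1.909 0.03 [[108.8, 75.2], [417.2, 80.4], [379.0, 192.5]]
1.93 0.03 [[107.2, 79.6], [417.4, 80.7], [379.0, 192.5]]
1.95 0.03 [[105.8, 83.9], [417.6, 80.9], [379.0, 192.5]]
```

```bash
python3 - <<'E'
from h import *
X=HUNG[:3,0]; s=bot.sense(); Rr=q2R(s['tool_rot'])
b=np.array([.578,.1293,.112])
print((b-s['eef_pos'])@X)
pa,Ra=plan(b-.035*X,Rr,6,0)
plan(b-.008*X,Rr,4,0,pa,Ra)
print('X in tool',Rr.T@X)
E
```

```text
0.06390251874039106
0 0.02 0.37 -0.22 0 0 0; 0 0.03 0.36 -0.21 0 0 0; 0 0.02 0.37 -0.22 0 0 0; 0 0.02 0.36 -0.22 0 0 0; 0 0.03 0.37 -0.21 0 0 0; 0 0.02 0.37 -0.22 0 0 0

max [0.03 0.37 0.22 0.   0.   0.  ]
0 0 0.18 0.14 0 0 0; 0 -0.01 0.18 0.13 0 0 0; 0 0 0.17 0.14 0 0 0; 0 0 0.18 0.14 0 0 0

max [0.01 0.18 0.14 0.   0.   0.  ]
X in tool [-0.01310521  0.79671723  0.60421016]
```

drive_tool(increments="0 0 0 0 0 0 0; 0 0 0 0 0 0 0; 0 0.02 0.37 -0.22 0 0 0; 0 0.03 0.36 -0.21 0 0 0; 0 0.02 0.37 -0.22 0 0 0; 0 0.02 0.36 -0.22 0 0 0; 0 0.03 0.37 -0.21 0 0 0; 0 0.02 0.37 -0.22 0 0 0; 0 0 0 0 0 0 0; 0 0 0 0 0 0 0; 0 0 0 0 0 0 0; 0 0 0 0 0 0 0")

```text
clock: 21.88
eef_pos: [0.5902, 0.0959, 0.1127]
tool_rot: [0.935, -0.315, -0.052, 0.153]
force: [0.1, -0.4, 0.2]
finger_gap: -0.0001
```

drive_tool(increments="0 0 0.18 0.14 0 0 0; 0 -0.01 0.18 0.13 0 0 0; 0 0 0.17 0.14 0 0 0; 0 0 0.18 0.14 0 0 0; 0 0 0 0 0 0 0; 0 0 0 0 0 0 0; 0 0 0 0 0 0 0")

```text
clock: 22.47
eef_pos: [0.5808, 0.1215, 0.1122]
tool_rot: [0.935, -0.315, -0.052, 0.153]
force: [-0.6, -0.7, 0.1]
finger_gap: -0.0001
```

```bash
python3 -c "
from h import *
s=bot.sense(); print(s['clock'],s['eef_pos'].tolist(),s['force'],s['finger_gap'])
im=bot.capture('wrist'); cv2.imwrite('pics/n1.png',im)
"
```

```text
22.4667 [0.5808472165730285, 0.12153934250991862, 0.11224767838208681] [-0.58096266 -0.67891117  0.13298352] -9.168922549845527e-05
```

View pics/n1.png

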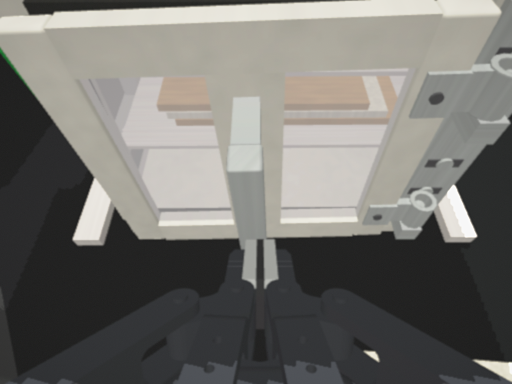

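drive_tool(increments="0 0 0.0266 0.02 0 0 0; 0 0 0.0266 0.02 0 0 0; 0 0 0.0266 0.02 0 0 0; 0 0 0.0266 0.02 0 0 0; 0 0 0 0 0 0 0; 0 0 0 0 0 0 0")

```text
clock: 23.02
eef_pos: [0.5795, 0.1256, 0.1123]
tool_rot: [0.935, -0.315, -0.052, 0.153]
force: [-0.0, 0.0, -1.3]
finger_gap: -0.0001
```

drive_tool(increments="0 0 0.0266 0.02 0 0 0; 0 0 0.0266 0.02 0 0 0; 0 0 0 0 0 0 0; 0 0 0 0 0 0 0")

```text
clock: 23.35
eef_pos: [0.5789, 0.1272, 0.1122]
tool_rot: [0.935, -0.315, -0.052, 0.153]
force: [-0.1, -0.0, -0.4]
finger_gap: -0.0002
```

drive_tool(increments="0 0 0.0266 0.02 0 0 0; 0 0 0.0266 0.02 0 0 0; 0 0 0 0 0 0 0; 0 0 0 0 0 0 0")

```text
clock: 23.68
eef_pos: [0.5789, 0.1275, 0.1121]
tool_rot: [0.935, -0.316, -0.052, 0.152]
force: [0.5, -8.4, 3.0]
finger_gap: 0.0001
```

drive_tool(increments="0 0 -0.0266 -0.02 0 0 0; 0 0 -0.0266 -0.02 0 0 0; 0 0 -0.0266 -0.02 0 0 0; 0 0 -0.05 -0.04 0 0 0; 0 0 -0.1 -0.08 0 0 0; 0 0 -0.2 -0.15 0 0 0; 0 0 -0.4 -0.2 0 0 0; 0 0 -0.5 0 0 0 0; 0 0 -0.5 0.1 0 0 0; 0 0 -0.6 0.1 0 0 0; 0 0 -0.6 0.1 0 0 0; 0 0 -0.5 0.1 0 0 0")

```text
clock: 24.68
eef_pos: [0.6067, 0.0447, 0.1739]
tool_rot: [0.935, -0.315, -0.052, 0.153]
force: [0.6, 0.4, 0.7]
finger_gap: -0.0004
```

drive_tool(increments="0 0 0 0 0 0 0; 0 0 0 0 0 0 0; 0 0 0 0 0 0 0")

```text
clock: 24.93
eef_pos: [0.6056, 0.0472, 0.1724]
tool_rot: [0.935, -0.314, -0.051, 0.154]
force: [-0.4, 0.3, 0.0]
finger_gap: 0.0
```

```bash
python3 -c "
from h import *
s=bot.sense(); print(s['clock'],s['eef_pos'].tolist(),s['tool_rot'].tolist(),s['force'],s['joint_velocities'].round(3))
im=bot.capture('wrist'); cv2.imwrite('pics/o1.png',im)
cv2.imwrite('pics/o1b.png',cv2.resize(im,None,fx=1.55,fy=1.55,interpolation=cv2.INTER_CUBIC))
im=bot.capture('top'); cv2.imwrite('pics/o1t.png',im)
"
```

```text
24.9333 [0.6055601788187271, 0.04721821668899476, 0.1723839651973745] [0.9353881764635004, -0.31435366709106344, -0.05137153414808156, 0.153595887959154] [-0.40177447  0.29647247  0.02686171] [-0.007  0.005 -0.006  0.015 -0.002 -0.001 -0.004]
```

View pics/o1b.png

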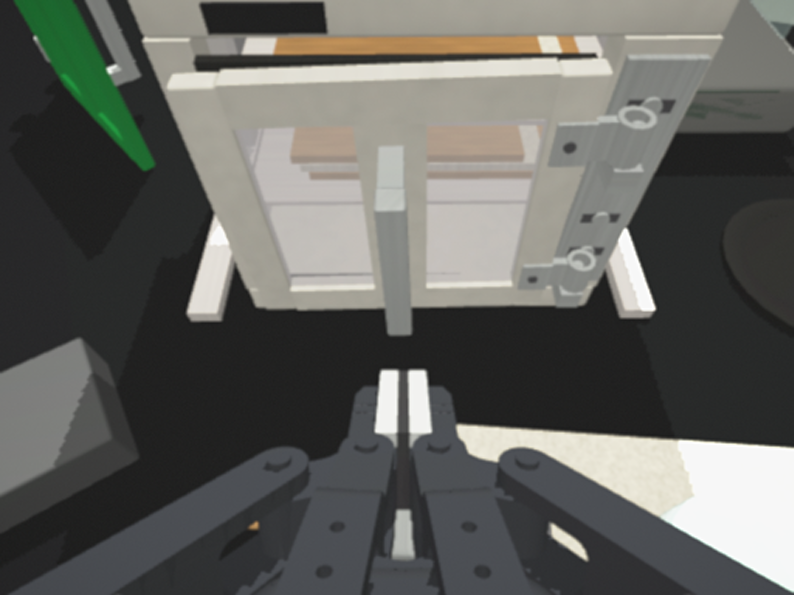

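View pics/o1t.png

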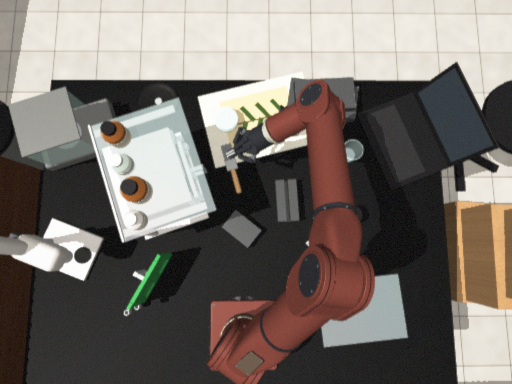

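```bash
python3 -c "
from h import *
bot.sign_off(); print(bot.sense()['clock'])"
```

```text
the job is handed in; nothing more can be done
the job is handed in; nothing more can be done
```

The door is back on the drying cabinet, with both knuckles down on their pins and the door shut. I handed the job in at about 25 s of the 54 s allowed.

**Finding the pins:** I looked at both pins with the wrist camera before picking the door up. They stood about 3.5 mm from where I had first placed them, which includes error in my first cabinet estimate as well as the hinge strip's offset.

**Hanging the door:** I gripped the handle with the tool tilted 37° and lifted the door clear of the foam. I lined the knuckles up over the pins and lowered it slowly, at most 2 mm per step and 0.5 mm near the end. The wrist force showed only the door's weight on the way down. Contact came with the knuckle at 51.5 mm, against the expected 52 mm.

**Shutting and release:** I closed the last 0.06 rad with the door still in the grip, let go, and backed off. Then I gave the handle a light push with the shut fingers. It stopped within 0.3 mm at 8.4 N, so the door was already against the seal.

**Last checks:**
- **Seating:** both knuckle sleeves sit on their shoulders, with the pin ends visible inside.
- **Shut:** the two pose fits on the wrist-camera picture gave a door yaw of 1.893 and 1.905 rad. The cabinet's is 1.909, so they differ a little, but both read as shut.
- **Sag:** after release the free edge dropped by 0.03–0.04 rad, about what the stated play in the bores allows.
- **Surroundings:** nothing I could see on the bench had moved, and the wrist-force readings showed no sign of a knock on the shelf. The arm hid some items in the last top view, so I did not recheck every one.
- **Hand-in:** the gripper was clear of everything.

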